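# Turn a covered bushing rack over into a tray and lift the rack away

## Task

The grey rack leaning on the wooden stand holds two metal bushings under a loose wooden cover. Pinch the tongues of rack and cover together so that the cover stays shut, turn the pair over and seat it cover-down in the walled metal tray, against the tray's bottom lip. Then lift the rack alone straight off and put it back on the wooden stand, either way up, leaving the cover and both bushings in the tray.

Things in the scene. Friction and masses are not known exactly. Their poses are not given: they have to be found in the camera images.
- rack: Loose grey rack, 150 g: block 76 (x) x 80 (y) x 32 mm (z), origin at its middle, +z out of the open face with two 30 mm pockets at x +14, y +-20. Tongue at the top edge, level with the open face: x -38 to -108, z +4 to +16, 40 wide. Starts face up on the stand, +x down the slope. A grey block without tongue lying flat on the bench is not it.
- cover: Loose wooden plate 76 (x) x 80 (y) x 6 mm, 50 g, slotted so the bushings show; origin at its middle. Its tongue, 40 wide, runs from x -38 to -72, so the rack's tongue sticks out 36 mm further. Starts on the rack's open face, same axes, 19 mm along +z from the rack's origin, kept only by weight and lip. Both tongues together: 18 mm thick.
- stand: Fixed wooden 45 degree slope on the robot's left, facing away from it. Origin on the bench under it, +x the way it faces, +z up. Floor meets the bottom lip (42 mm tall out of the floor) at x 30, z 30 mm and rises from there along (-1, 0, 1) for 66 mm, 10 short of the rack's block, so the tongues are free on both sides. No side walls; 96 wide.
- tray: Fixed metal tray: same frame, slope and lip as the stand, plus side walls 42 mm tall, 114 mm apart inside (y); open at the top edge. It is beside the stand, on the robot's right. With the turned pair seated at the lip, the cover's origin is at (5, 0, 59) mm and the rack's at (19, 0, 72) mm in the tray's frame.
- bushing_a: Aluminium bushing, 26 mm diameter, 22 mm long, 25 g, in a pocket of the rack, 2 mm below its face, too big for the cover's slot. Origin: centre of the end that starts on the pocket's floor; z along its axis.
- bushing_b: The same bushing in the other pocket.

How it is judged (in metres and radians):
On the way, in this order (a step that is already met when the one before it is completed fails the run):
1. the rack lies open face down on the cover in the tray, both bushings still inside it (x of rack in the frame of tray between 0.0007 and 0.0367 m and y of rack in the frame of tray between -0.018 and 0.018 m and z of rack in the frame of tray between 0.0544 and 0.0904 m and angle between each of rack, cover's own z axis and vertical above 2.1 rad and x of cover in the frame of tray between -0.0127 and 0.0233 m and y of cover in the frame of tray between -0.018 and 0.018 m and z of cover in the frame of tray between 0.041 and 0.077 m and distance between each of bushing_a, bushing_b and rack below 0.042 m), for 0.2 s.
2. the rack is lifted away, the cover and both bushings staying in the tray (distance between rack and cover above 0.06 m and x of cover in the frame of tray between -0.0127 and 0.0233 m and y of cover in the frame of tray between -0.018 and 0.018 m and z of cover in the frame of tray between 0.041 and 0.077 m and angle between cover's own z axis and vertical above 2.1 rad and x of bushing_a in the frame of tray between -0.03 and 0.06 m and y of bushing_a in the frame of tray between -0.057 and 0.057 m and z of bushing_a in the frame of tray between 0.035 and 0.11 m and x of bushing_b in the frame of tray between -0.03 and 0.06 m and y of bushing_b in the frame of tray between -0.057 and 0.057 m and z of bushing_b in the frame of tray between 0.035 and 0.11 m), for 0.1 s.
At the end, for the whole second after the job is handed in: The cover lies turned over (face down on the slope, within 15 degrees) and within 18 mm of its seat in the tray, both bushings lie in the tray, the empty rack is back on the stand within 30 mm and 15 degrees of slope of where it started, either face up, and all are at rest (x of cover in the frame of tray between -0.0127 and 0.0233 m and y of cover in the frame of tray between -0.018 and 0.018 m and z of cover in the frame of tray between 0.041 and 0.077 m and angle between cover's own z axis and vertical above 2.1 rad and x of bushing_a in the frame of tray between -0.03 and 0.06 m and y of bushing_a in the frame of tray between -0.057 and 0.057 m and z of bushing_a in the frame of tray between 0.035 and 0.11 m and x of bushing_b in the frame of tray between -0.03 and 0.06 m and y of bushing_b in the frame of tray between -0.057 and 0.057 m and z of bushing_b in the frame of tray between 0.035 and 0.11 m and distance of rack from where it was at the start of the episode below 0.03 m and angle between rack's own x axis and vertical between 2.1 and 2.62 rad and linear speed of each of bushing_a, bushing_b, rack, cover below 0.02 m/s); the robot touches nothing.
It fails at once if a bushing falls below the tray, onto the bench (height (world z) of any of bushing_a, bushing_b below 0.025 m).
It also fails if it takes over 54 s, if anything falls off the work surface, if the arm or the gripper's body presses on something with over 40 N, if the wrist force passes 120 N, or if a joint passes its speed limit or range.

## Robot

A 6-joint arm with a two-finger parallel gripper is mounted at the origin on the work surface. World frame = base frame: x ahead of the robot, y to its left, z up, the work surface at z = 0. Lengths are in mm, angles in rad, forces in N, time in s.
With the tool pointing down it reaches from about 400 to 925 mm from the base axis. Payload 12.5 kg.
Tool frame: the origin (TCP) lies at the very end of the fingers, on their centre line; the grasp point (between the pads) lies 19 mm behind it; z points along the fingers, y is the line along which they close (so a half turn about z gives the same grasp; the last joint's range is limited). The gripper opens to 95 mm and grips with 3 to 60 N. Pads are 20 mm wide; open, the fingers measure 119 mm over their backs; the gripper's body (75 mm by 180 mm) begins 59 mm behind the grasp point.
Start: joints at [-1.248, 0.491, 1.559, -0, 1.092, -0.106], TCP at [259.887, -568.426, 187.761] pointing down, gripper open.
Joint ranges: [-3.1, 3.1], [-0.84, 2.19], [0.05, 2.79], [-1.13, 4.28], [0.06, 2.93], [-2.69, 2.69]. Speed limits (rad/s): [2.22, 2.22, 2.79, 3.14, 3.14, 3.14].

## Interface

Orientations are given as [roll, pitch, yaw] about the fixed x, y, z axes, in that order (R = Rz(yaw) Ry(pitch) Rx(roll)).
In Python, from cell import * gives the robot as it stands.
- The arm moves only by the tool step_arm, never from a script. Its argument "plan" is a list of rows, each an object of numbers: "x", "y", "z": the shift along the tool's x, y, z in units of 25 mm (1.0 is 25 mm); "rx", "ry", "rz": the turn, a rotation vector about the tool's x, y, z in units of 0.1 rad (1.0 is 0.1 rad). In form: [{"x": .., "y": .., "z": .., "rx": .., "ry": .., "rz": ..}, ...]. A call has exactly 10 rows; each row shifts and turns the commanded pose from where the row before left it, along the tool's axes as they then stand; what a row does not reach is not made up. A row lasts 1/12 s, in which the tool goes at most 41.7 mm and 7.16 degrees, less where a joint would pass 70% of its speed; a pose out of reach is approached as far as the arm can. A call with a number of a shift or a turn outside -1 to 1 is refused whole. A call with a gripper value outside its range is refused whole. "jaw" is the closure, from -1 (fully open) to 1 (shut), so that 0 is half open, set as the call begins (left out, the last holds). The fingers move at their own pace and stop on an object; the grip force is fixed at half the most. Time passes only in rows, so rows that do not move let the fingers close, or fill a call up. It gives the time, the measured TCP pose, the force, the opening and the grip force at its end, in the units of the state.
- state(): the state, without advancing time (a new reading comes with each control period).
- read_camera(name): name is "side" or "top"; returns a dict with "image" (480x640x3 uint8, red, green, blue), "depth" (480x640 float32, mm along the optical axis (not along the pixel's ray), 0 where there is no reading), "vfov" (degrees; the focal length in pixels is half the picture's height over the tangent of half this angle, whatever the lens; pixels are square), "cx", "cy" (the principal point, pixels), "k1" (the pictures are not rectified: a ray, as slopes to the right and down, at radius r is drawn at 1 + k1 r^2 times it, then the intrinsics apply), "R" (3x3) and "t" (3): a world point X has camera coordinates R X + t. Camera axes: x right, y down, z forward; pixel columns grow to the right and rows downward; lengths in mm; the calibration is good to about 2 mm. A picture is of the moment at which its call begins.
- job_done(): hands the job in; it is judged then, once.
The state is a dict: "t": time; "joints": joint angles; "qvel": joint speeds; "tau": joint torques, N m; "eef_pos": TCP position; "tcp_rot": TCP orientation; "ft_force": force on the tool from outside, world axes, zero at the start; "moment": the same for the moment, N m; "opening": opening from 0.0 (shut) to 1.0 (fully open); "grip_force": force on a finger pad.
Only numpy, scipy, OpenCV 4.12 (cv2) and the standard library are available. Lean on these libraries where they do the work, as an engineer would, in place of code of your own. Each camera call takes 0.05 s, during which the arm holds its last target. There are 200 camera calls.

## Working session

There is one attempt and no reset: what is moved stays moved. The work goes in short steps, Python scripts to look and compute and a tool call to move; the robot and the scene stay as the last step left them, time stands still between calls to the robot, and variables do not carry over. Pictures are saved under pics/ and viewed, at most 11 in all, crops included, and the job is handed in when it is done.

Besides the shell and the picture viewer there is one more tool, called by a JSON object that holds its "method" and its "body", one argument or row to a line. step_arm: Moves the arm, as the interface text tells. Shifts and turns lie within -1 to 1; 1 stands for 25 mm of shift or 0.1 rad of turn. Its arguments: {"type":"object","properties":{"plan":{"type":"array","items":{"type":"object","properties":{"x":{"type":"number"},"y":{"type":"number"},"z":{"type":"number"},"rx":{"type":"number"},"ry":{"type":"number"},"rz":{"type":"number"}}}},"jaw":{"type":"number"}},"required":["plan"]}

```bash
ls; mkdir -p pics; cat > h.py <<'E'
from cell import *
import numpy as np, cv2
from scipy.spatial.transform import Rotation as Ro
def cam(n):
    c=read_camera(n); f=240/np.tan(np.radians(c['vfov'])/2)
    K=np.array([[f,0,c['cx']],[0,f,c['cy']],[0,0,1]])
    c['K']=K;c['D']=np.array([c['k1'],0,0,0.]);return c
def world(c):
    # world point per pixel from depth
    v,u=np.mgrid[0:480,0:640].astype(np.float32)
    p=np.stack([u.ravel(),v.ravel()],1)[:,None]
    s=cv2.undistortPoints(p,c['K'],c['D'])[:,0]
    d=c['depth'].ravel()[:,None]
    X=np.hstack([s*d,d])
    return ((X-c['t'])@c['R']).reshape(480,640,3)
E
python3 - <<'E'
from h import *
print(state())
for n in('side','top'):
    c=cam(n);cv2.imwrite(f'pics/{n}0.png',c['image'][...,::-1]);np.save(f'{n}0.npy',np.dstack([world(c),c['depth']]))
    print(n,c['R'].round(3).tolist(),np.array(c['t']).round(),c['k1'],c['vfov'],-(np.array(c['R']).T@c['t']))
E
```

```text
pics
{'t': 0.0, 'joints': array([-1.24760133e+00,  4.91581150e-01,  1.55948632e+00,  1.72283574e-05,
        1.09172322e+00, -1.05627734e-01]), 'qvel': array([-0.00020706,  0.00040782, -0.0010039 ,  0.00020561,  0.00012952,
        0.00012268]), 'tau': array([ 1.32789346e-04, -6.12635636e+01, -2.58184683e+01,  6.92254887e-02,
        4.82041959e-02, -2.83313716e-05]), 'eef_pos': array([ 259.78857751, -568.11986309,  187.13566943]), 'tcp_rot': array([-3.14040291e+00, -1.41504745e-04,  4.28814701e-01]), 'ft_force': array([ 0.86081892, -0.64480556,  0.49324378]), 'moment': array([ 0.03908012,  0.00182269, -0.02334344]), 'grip_force': 0.0, 'opening': 1.000687654602052}
side [[-0.899, -0.437, 0.021], [-0.268, 0.513, -0.815], [0.345, -0.739, -0.578]] [571. 232. 707.] -0.017631948803666767 47.46204784560274 [331.77227059 653.46243789 585.83530373]
top [[-0.01, -1.0, -0.028], [-0.998, 0.012, -0.066], [0.066, 0.028, -0.997]] [ 33. 647. 675.] -0.12521255732458758 53.90384014438789 [601.36947827   6.66670114 716.66352029]
```

View pics/side0.png

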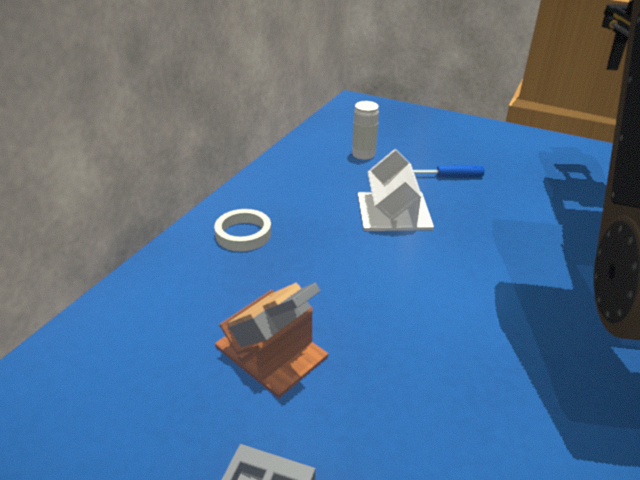

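View pics/top0.png

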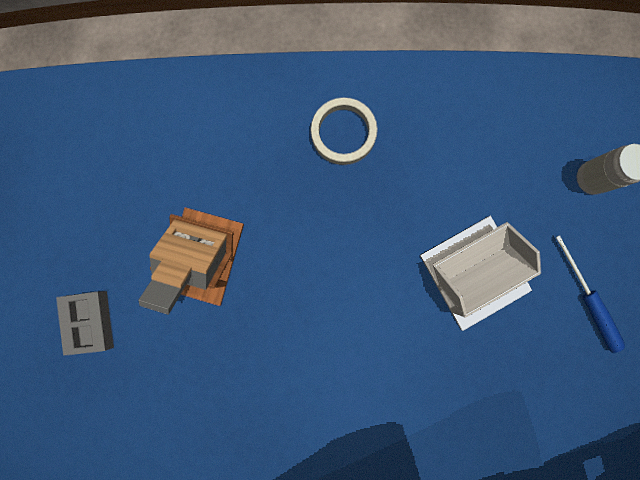

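The side view shows the rack and cover on the stand near (270,325), with the tongue at (305,295), and the white tray at (395,195). The top view shows the cover at (190,245), the rack tongue at (160,293) and the tray floor at (485,275). The block at (85,322) is the decoy.

```bash
python3 - <<'E'
from h import *
W=np.load('top0.npy');im=cv2.imread('pics/top0.png')
hsv=cv2.cvtColor(im,cv2.COLOR_BGR2HSV)
for p in[(190,235),(172,272),(160,295),(195,282),(490,275),(475,250),(460,300),(525,265),(235,225),(465,235)]:
    print(p,hsv[p[1],p[0]],W[p[1],p[0]].round(1))
def planefit(m,name):
    P=W[m][:,:3]
    for _ in range(6):
        c=P.mean(0);n=np.linalg.svd(P-c,full_matrices=False)[2][2]; n*=np.sign(n[2])
        r=(P-c)@n; 
        if _<5:P=P[abs(r)<max(2.0,1.5*r.std())]
    print(name,len(P),'c',c.round(1),'n',n.round(3),'tilt',np.degrees(np.arccos(n[2])).round(1),'yaw',np.degrees(np.arctan2(n[1],n[0])).round(2),'std',r.std().round(2))
    return P,c,n
def box(x0,y0,x1,y1):
    m=np.zeros((480,640),bool);m[y0:y1,x0:x1]=1;return m
ok=W[...,3]>0
H,S,V=[hsv[...,i] for i in range(3)]
cover=box(130,200,240,320)&ok&(H<25)&(S>70)&(W[...,2]>60)
P,c,n=planefit(cover,'cover')
def frame(n):
    yaw=np.arctan2(n[1],n[0]);a=np.array([np.cos(yaw),np.sin(yaw),0]);return a,np.array([-a[1],a[0],0])
a,b=frame(n);s=np.array([a[0],a[1],-1])/2**.5
print('cover along-slope ext',np.percentile(P@s,[0,.5,1,99,99.5,100]).round(1),'lat',np.percentile(P@b,[0,1,99,100]).round(1),'nrm',(P@np.array([a[0],a[1],1])/2**.5).mean())
grey=box(130,270,190,320)&ok&(S<60)&(W[...,2]>100)
P,c,n2=planefit(grey,'tongue'); print(np.percentile(P@s,[0,1,99,100]).round(1),np.percentile(P@b,[0,1,99,100]).round(1))
fl=np.zeros((480,640),np.uint8);cv2.fillPoly(fl,[np.array([[455,275],[500,252],[520,268],[470,298]])],1)
P,c,n3=planefit((fl>0)&ok,'trayfloor')
E
```

```text
(190, 235) [ 14  74 111] [653.9 212.8  55.5 668.6]
(172, 272) [ 15 128 183] [601.2 215.3 122.8 598.1]
(160, 295) [ 15  10 101] [572.8 222.4 146.2 573.1]
(195, 282) [  6  13 100] [587.6 194.1  92.  627.4]
(490, 275) [ 16  25 174] [ 592.3 -213.    52.7  655.6]
(475, 250) [ 20  24 188] [ 628.  -192.9   50.8  660.5]
(460, 300) [ 19  22 183] [ 561.3 -155.6  103.9  604.1]
(525, 265) [ 17  27 181] [ 605.6 -260.4   63.   644.9]
(235, 225) [ 12 158 174] [672.  157.3   8.7 715. ]
(465, 235) [103   8 230] [ 652.4 -190.2   11.1  701.7]
cover 2661 c [627.6 207.9  97.7] n [ 0.673 -0.197  0.713] tilt 44.5 yaw -16.35 std 0.77
cover along-slope ext [260.  260.7 261.3 368.3 368.8 370.7] lat [335.9 337.3 415.5 420.8] nrm 453.55181369624825
tongue 745 c [573.7 223.4 145.3] n [ 0.665 -0.203  0.719] tilt 44.0 yaw -16.94 std 0.79
[223.6 224.6 260.6 285.7] [355.4 356.4 395.7 396.6]
trayfloor 1396 c [ 594.2 -208.5   48.8] n [0.637 0.34  0.692] tilt 46.2 yaw 28.06 std 0.87
```

```bash
python3 - <<'E'
import cv2
im=cv2.imread('pics/top0.png');a=cv2.resize(im[190:340,120:270],(400,400),interpolation=2);b=cv2.resize(im[200:350,405:555],(400,400),interpolation=2)
cv2.imwrite('pics/z.png',cv2.hconcat([a,b]))
E
```

```text
(no output)
```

View pics/z.png

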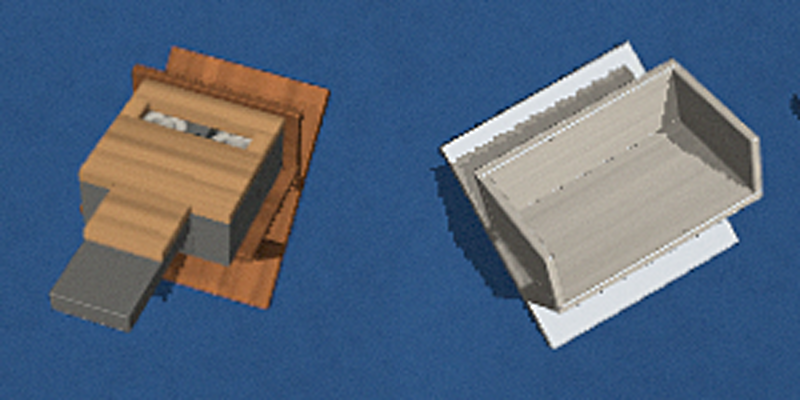

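The top crop confirms the cover lying on the rack, with its tongue toward the robot, and the tray floor rising toward the robot with its lip at the far edge. Next I locate the tray frame and plan the first move.

```bash
cat >> h.py <<'E'
S3=2**-.5
def axes(yaw):  # a facing, b left, s down-slope, n normal
    a=np.array([np.cos(yaw),np.sin(yaw),0]);b=np.array([-a[1],a[0],0]);z=np.array([0,0,1.])
    return a,b,(a-z)*S3,(a+z)*S3
def tool(yaw,sgn):  # tool z=s, y=sgn*n
    a,b,s,n=axes(yaw);return np.column_stack([sgn*b,sgn*n,s])
def pose():
    s=state();return np.array(s['eef_pos']),Ro.from_euler('xyz',s['tcp_rot']).as_matrix(),s
def rows(p0,R0,p1,R1,N,show=True,rv=None):
    rv=Ro.from_matrix(R0.T@R1).as_rotvec() if rv is None else rv
    out=[]
    for i in range(N):
        R=R0@Ro.from_rotvec(rv*i/N).as_matrix()
        d=R.T@(p1-p0)/N/25
        out.append(np.r_[d,rv/N/.1].round(2))
    if show:
        for i in range(0,N,10):
            print('['+','.join('{"x":%g,"y":%g,"z":%g,"rx":%g,"ry":%g,"rz":%g}'%tuple(o) for o in out[i:i+10])+']')
    return out
E
python3 - <<'E'
from h import *
W=np.load('top0.npy');im=cv2.imread('pics/top0.png')
# tray: split of points above bench in the region
P=W[190:340,405:555].reshape(-1,4);P=P[P[:,3]>0][:,:3]
col=im[190:340,405:555].reshape(-1,3)
yaw=np.radians(28.06)
for k in range(2):
    a,b,s,n=axes(yaw)
    c=np.array([594.2,-208.5,48.8]);h=(P-c)@n
    t=P[(h>12)&(h<50)&(P[:,2]>45)];l=t@b
    m=np.median(l)
    # side wall faces: fit lines in each wall
    for side in(-1,1):
        w=t[(l-m)*side>0]; 
    fl=P[abs(h)<1.5]; 
    print('lat floor',np.percentile(fl@b,[0,1,99,100]).round(1),'slope',np.percentile(fl@s,[0,1,99,100]).round(1))
    hist,e=np.histogram(t@b,bins=np.arange((t@b).min()-1,(t@b).max()+3,3));print([(round(x),int(y)) for x,y in zip(e,hist) if y>20])
# base plate yaw + stand plate yaw, z 5..14
for nm,(x0,y0,x1,y1) in dict(tray=(405,190,555,340),stand=(145,195,255,320)).items():
    Q=W[y0:y1,x0:x1].reshape(-1,4);Q=Q[(Q[:,3]>0)&(Q[:,2]>6)&(Q[:,2]<16)][:,:2].astype(np.float32)
    print(nm,len(Q),cv2.minAreaRect(Q))
p,R,s=pose()
rows(p,R,np.array([450,-150,260.]),tool(np.radians(-16.6),1),20)
E
```

```text
lat floor [-634.7 -617.  -384.4 -364.1] slope [223.6 225.  335.7 337.9]
[(-526, 56), (-523, 242), (-520, 278), (-517, 29), (-514, 28), (-511, 27), (-508, 25), (-505, 28), (-502, 23), (-499, 28), (-496, 27), (-493, 29), (-490, 30), (-487, 26), (-484, 28), (-481, 28), (-478, 26), (-475, 24), (-472, 24), (-469, 32), (-466, 29), (-463, 29), (-460, 29), (-457, 26), (-454, 28), (-451, 32), (-448, 27), (-445, 30), (-442, 26), (-439, 34), (-436, 29), (-433, 24), (-430, 29), (-427, 28), (-424, 27), (-421, 28), (-418, 29), (-415, 33), (-412, 24), (-406, 101), (-403, 279)]
lat floor [-634.7 -617.  -384.4 -364.1] slope [223.6 225.  335.7 337.9]
[(-526, 56), (-523, 242), (-520, 278), (-517, 29), (-514, 28), (-511, 27), (-508, 25), (-505, 28), (-502, 23), (-499, 28), (-496, 27), (-493, 29), (-490, 30), (-487, 26), (-484, 28), (-481, 28), (-478, 26), (-475, 24), (-472, 24), (-469, 32), (-466, 29), (-463, 29), (-460, 29), (-457, 26), (-454, 28), (-451, 32), (-448, 27), (-445, 30), (-442, 26), (-439, 34), (-436, 29), (-433, 24), (-430, 29), (-427, 28), (-424, 27), (-421, 28), (-418, 29), (-415, 33), 
[... 800 characters left out ...]
"ry":0.17,"rz":-0.4},{"x":0.88,"y":-0.26,"z":-0.17,"rx":-0.37,"ry":0.17,"rz":-0.4}]
[{"x":0.89,"y":-0.22,"z":-0.16,"rx":-0.37,"ry":0.17,"rz":-0.4},{"x":0.9,"y":-0.17,"z":-0.16,"rx":-0.37,"ry":0.17,"rz":-0.4},{"x":0.91,"y":-0.13,"z":-0.15,"rx":-0.37,"ry":0.17,"rz":-0.4},{"x":0.92,"y":-0.09,"z":-0.14,"rx":-0.37,"ry":0.17,"rz":-0.4},{"x":0.92,"y":-0.05,"z":-0.12,"rx":-0.37,"ry":0.17,"rz":-0.4},{"x":0.92,"y":-0.01,"z":-0.11,"rx":-0.37,"ry":0.17,"rz":-0.4},{"x":0.93,"y":0.04,"z":-0.09,"rx":-0.37,"ry":0.17,"rz":-0.4},{"x":0.92,"y":0.08,"z":-0.07,"rx":-0.37,"ry":0.17,"rz":-0.4},{"x":0.92,"y":0.12,"z":-0.06,"rx":-0.37,"ry":0.17,"rz":-0.4},{"x":0.92,"y":0.15,"z":-0.04,"rx":-0.37,"ry":0.17,"rz":-0.4}]
```

{"method": "step_arm", "body": {
  "plan": [
    {"x": 0.69, "y": -0.6, "z": -0.14, "rx": -0.37, "ry": 0.17, "rz": -0.4},
    {"x": 0.72, "y": -0.57, "z": -0.15, "rx": -0.37, "ry": 0.17, "rz": -0.4},
    {"x": 0.74, "y": -0.53, "z": -0.16, "rx": -0.37, "ry": 0.17, "rz": -0.4},
    {"x": 0.77, "y": -0.5, "z": -0.17, "rx": -0.37, "ry": 0.17, "rz": -0.4},
    {"x": 0.79, "y": -0.46, "z": -0.17, "rx": -0.37, "ry": 0.17, "rz": -0.4},
    {"x": 0.81, "y": -0.42, "z": -0.18, "rx": -0.37, "ry": 0.17, "rz": -0.4},
    {"x": 0.83, "y": -0.38, "z": -0.18, "rx": -0.37, "ry": 0.17, "rz": -0.4},
    {"x": 0.85, "y": -0.34, "z": -0.18, "rx": -0.37, "ry": 0.17, "rz": -0.4},
    {"x": 0.86, "y": -0.3, "z": -0.17, "rx": -0.37, "ry": 0.17, "rz": -0.4},
    {"x": 0.88, "y": -0.26, "z": -0.17, "rx": -0.37, "ry": 0.17, "rz": -0.4}
  ]
}}

```text
t: 0.93
eef_pos: [355.2, -358.3, 224.0]
tcp_rot: [2.745, -0.089, 0.854]
ft_force: [-1.0, -0.2, -0.4]
opening: 1.002
grip_force: 0.0
```

```bash
python3 - <<'E'
from h import *
p,R,s=pose();print(s['t'],s['joints'].round(4).tolist(),p.round(1).tolist(),s['tcp_rot'].round(4).tolist())
q=s['joints'];Z=lambda t:Ro.from_euler('z',t).as_matrix();Y=lambda t:Ro.from_euler('y',t).as_matrix()
# candidate: Rz(q1)Ry(q2+q3)Rz(q4)Ry(q5)Rz(q6)*const ; const from start
def f(q,s5=1,s4=1,s6=1):return Z(q[0])@Y(q[1]+q[2])@Z(s4*q[3])@Y(q[4])@Z(s6*q[5])
q0=np.array([-1.2476,.49158,1.55949,0,1.09172,-.10563]);R0=Ro.from_euler('xyz',[-3.1404,-.00014,.42881]).as_matrix()
for s4 in(1,-1):
  for s6 in(1,-1):
    C=f(q0,1,s4,s6).T@R0
    print(s4,s6,C.round(2).tolist(),Ro.from_matrix((f(q,1,s4,s6)@C).T@R).magnitude())
E
```

```text
0.9333 [-1.0422, 0.1407, 2.0676, 0.3591, 0.6093, -0.5698] [355.2, -358.3, 224.0] [2.7448, -0.0889, 0.8541]
1 1 [[-0.0, -1.0, 0.0], [1.0, -0.0, 0.0], [-0.0, 0.0, 1.0]] 2.1385780435972472e-05
1 -1 [[0.21, -0.98, 0.0], [0.98, 0.21, 0.0], [-0.0, 0.0, 1.0]] 0.9283825071564683
-1 1 [[-0.0, -1.0, 0.0], [1.0, -0.0, 0.0], [-0.0, 0.0, 1.0]] 0.7182098963455689
-1 -1 [[0.21, -0.98, 0.0], [0.98, 0.21, 0.0], [-0.0, 0.0, 1.0]] 0.5217154897363988
```

```bash
cat >> h.py <<'E'
from scipy.optimize import least_squares
Zr=lambda t:Ro.from_euler('z',t).as_matrix()
Yr=lambda t:Ro.from_euler('y',t).as_matrix()
C0=np.array([[0,-1,0],[1,0,0],[0,0,1.]])
def fk(q,k):
    d,h,L2,L3,L=k
    A=Zr(q[0]);R=A@Yr(q[1]+q[2])@Zr(q[3])@Yr(q[4])@Zr(q[5])@C0
    return A@(np.array([0,d,h])+Yr(q[1])@[0,0,L2]+Yr(q[1]+q[2])@[0,0,L3])+L*R[:,2],R
LO=np.array([-3.1,-.84,.05,-1.13,.06,-2.69]);HI=np.array([3.1,2.19,2.79,4.28,2.93,2.69])
def ik(p,R,k,q0=None):
    best=None
    def r(q):
        P,Q=fk(q,k);return np.r_[(P-p)/100,(Q-R).ravel()]
    seeds=[q0] if q0 is not None else [np.array([np.arctan2(p[1],p[0])+e,.2,1.8,a,.8,b]) for a in(0,1.5,3) for b in(-1.5,0,1.5) for e in(-.4,.1)]
    for q in seeds:
        s=least_squares(r,np.clip(q,LO+.01,HI-.01),bounds=(LO,HI))
        if best is None or s.cost<best.cost:best=s
    return best.x,best.cost
E
python3 - <<'E'
from h import *
D=[([-1.24760133e+00,4.91581150e-01,1.55948632e+00,1.7e-5,1.09172322,-.105627734],[259.7886,-568.1199,187.1357])]
p,R,s=pose();D.append((s['joints'],p))
f=lambda k:np.concatenate([fk(q,k)[0]-x for q,x in D])
best=least_squares(f,[66,300,500,500,250],x_scale=100);k=best.x;print(k,best.fun)
np.save('k.npy',k)
ys=np.radians(-16.6);yt=np.radians(28.2)
rack=np.array([624.8,206.1,70.4])
a,b,s_,n=axes(ys)
at,bt,st,nt=axes(yt);O=414.8*at-462.5*bt;rt=O+19*at+[0,0,72];print('tray O',O,'rack seat',rt)
for sg in(1,-1):
    R1=tool(ys,sg)
    for x in(-140,-40):
        q,c=ik(rack+x*s_+13*n,R1,k);print('stand',sg,x,q.round(2),c)
    R2=tool(yt,-sg)
    for off in((-40,0),(-40,100),(-76,80)):
        q,c=ik(rt+off[0]*st-13*nt+off[1]*nt,R2,k);print('tray',-sg,off,q.round(2),c)
    q,c=ik(rack-80*s_-10*n+60*n,tool(ys,-sg),k);print('stand back',-sg,q.round(2),c)
E
```

```text
[ 66.78773637 122.87147843 600.68999201 380.85795699 289.93994001] [ 0.76150439  0.52094949 -0.6069538  -0.57532862 -0.77475088  0.6069538 ]
tray O [ 584.11940067 -211.58878931    0.        ] rack seat [ 600.86416626 -202.61032478   72.        ]
stand 1 -140 [ 0.53  0.35  2.04 -1.13  0.56  1.77] 0.01227154125946007
stand 1 -40 [0.43 0.52 2.15 4.28 0.51 2.59] 0.003394397718858063
tray -1 (-40, 0) [-0.82  0.56  2.1   1.33  0.78  0.7 ] 5.858957964152262e-31
tray -1 (-40, 100) [-0.69  0.48  1.95  1.19  0.78  1.03] 7.629848563353065e-31
tray -1 (-76, 80) [-0.76  0.44  1.98  1.15  0.83  1.02] 1.502063568182029e-30
stand back -1 [ 0.43  0.43  1.96 -1.13  0.5  -1.46] 0.013631612931084627
stand -1 -140 [ 0.53  0.35  2.04 -1.13  0.56 -1.37] 0.012271541259464003
stand -1 -40 [ 0.43  0.52  2.15  4.28  0.51 -0.55] 0.0033943977188544807
tray 1 (-40, 0) [-0.82  0.56  2.1   1.33  0.78 -2.44] 1.0874514929108135e-30
tray 1 (-40, 100) [-0.69  0.48  1.95  1.19  0.78 -2.11] 6.610424834155119e-31
tray 1 (-76, 80) [-0.76  0.44  1.98  1.15  0.83 -2.13] 4.228971924192516e-31
stand back 1 [ 0.43  0.43  1.96 -1.13  0.5   1.69] 0.013631612931085587
```

```bash
cat >> h.py <<'E'
ys=np.radians(-16.6);yt=np.radians(28.2)
rack=np.array([624.8,206.1,70.4])
a,b,s_,n=axes(ys)
at,bt,st,nt=axes(yt);rt=414.8*at-462.5*bt+19*at+[0,0,72]
k=None
try:k=np.load('k.npy')
except Exception:pass
RS=np.column_stack([s_,b,n]);RT=np.column_stack([st,-bt,-nt]);RSF=np.column_stack([s_,-b,-n])
def grasp(Rr,pr,phi,sg,gx,gy=0,gz=13,back=0,up=np.zeros(3)):
    """rack pose -> tool pose; phi about rack z, sg: tool y=sg*rack z"""
    z=np.array([np.cos(phi),np.sin(phi),0]);y=np.array([0,0,sg]);x=np.cross(y,z)
    return pr+Rr@(np.array([gx,gy,gz])+(19-back)*z)+up, Rr@np.column_stack([x,y,z])
E
python3 - <<'E'
from h import *
print('cols: stand grasp, stand pre100, stand lift150 | tray seat, tray lift 100')
for sg in(1,-1):
  for ph in range(-90,91,15):
    f=np.radians(ph);o=[]
    for args in((RS,rack,0,np.zeros(3)),(RS,rack,80,np.zeros(3)),(RS,rack,0,np.array([0,0,120.])),(RT,rt,0,np.zeros(3)),(RT,rt,0,100*nt)):
        q,c=ik(*grasp(args[0],args[1],f,sg,-64,back=args[2],up=args[3]),k)
        o.append(str(q.round(1).tolist()) if c<1e-6 else 'x')
    print(sg,ph,' | '.join(o))
E
```

```text
cols: stand grasp, stand pre100, stand lift150 | tray seat, tray lift 100
1 -90 [0.5, 1.1, 1.2, -0.9, 2.1, 1.7] | [0.6, 1.2, 0.9, -1.0, 2.3, 1.6] | [0.5, 1.0, 1.2, -1.0, 2.2, 1.6] | [-0.7, 1.1, 1.2, 0.5, 2.3, 1.2] | [-0.6, 1.1, 1.0, 0.8, 2.4, 1.4]
1 -75 [0.6, 1.0, 1.3, -0.9, 1.9, 1.8] | [0.7, 1.1, 1.1, -0.9, 2.0, 1.7] | [0.6, 0.9, 1.3, -1.0, 2.0, 1.6] | [-0.7, 1.0, 1.3, 0.6, 2.1, 1.2] | [-0.7, 1.0, 1.2, 0.8, 2.2, 1.4]
1 -60 [0.6, 0.9, 1.5, -1.0, 1.6, 1.8] | [0.7, 0.9, 1.3, -0.9, 1.8, 1.7] | [0.6, 0.8, 1.4, -1.0, 1.7, 1.6] | [-0.8, 0.9, 1.4, 0.7, 1.8, 1.2] | [-0.7, 0.9, 1.3, 0.8, 1.9, 1.4]
1 -45 [0.6, 0.8, 1.6, -1.0, 1.3, 1.8] | [0.7, 0.8, 1.5, -0.9, 1.5, 1.8] | [0.6, 0.6, 1.5, -1.0, 1.5, 1.6] | [-0.8, 0.8, 1.6, 0.7, 1.6, 1.1] | [-0.7, 0.8, 1.5, 0.8, 1.6, 1.3]
1 -30 x | [0.7, 0.6, 1.7, -1.0, 1.2, 1.8] | [0.6, 0.5, 1.7, -1.0, 1.2, 1.6] | [-0.8, 0.7, 1.8, 0.8, 1.3, 1.1] | [-0.7, 0.7, 1.6, 0.9, 1.4, 1.3]
1 -15 x | x | [0.5, 0.4, 1.8, -1.1, 0.9, 1.7] | [-0.8, 0.6, 1.9, 1.0, 1.0, 1.0] | [-0.7, 0.6, 1.8, 1.0, 1.1, 1.2]
1 0 x | x | x | [-0.8, 0.6, 2.1, 1.3, 0.8, 0.7] | [-0.7, 0.5, 1.9, 1.2, 
[... 2269 characters left out ...]
 x | x
-1 45 [0.0, 0.6, 2.4, 2.4, 0.9, 0.8] | [-0.1, 0.4, 2.5, 2.2, 0.9, 0.8] | [0.0, 0.3, 2.2, 2.1, 0.6, 1.2] | [-0.5, 0.6, 2.5, 3.1, 1.0, 2.5] | [-0.4, 0.4, 2.3, 3.3, 0.6, 2.5]
-1 60 [-0.1, 0.7, 2.3, 2.1, 1.1, 0.9] | [-0.3, 0.6, 2.4, 1.9, 1.2, 0.9] | [-0.1, 0.4, 2.2, 1.9, 1.0, 1.2] | [-0.4, 0.7, 2.5, 3.5, 1.3, 2.5] | [-0.2, 0.5, 2.3, 3.7, 1.0, 2.3]
-1 75 [-0.2, 0.8, 2.3, 1.8, 1.4, 0.9] | [-0.4, 0.7, 2.3, 1.7, 1.4, 0.9] | [-0.2, 0.5, 2.2, 1.8, 1.3, 1.2] | [-0.2, 0.8, 2.5, 3.8, 1.5, 2.5] | [-0.1, 0.7, 2.3, 4.0, 1.2, 2.2]
-1 90 [-0.2, 0.9, 2.1, 1.6, 1.6, 0.9] | [-0.4, 0.9, 2.2, 1.5, 1.6, 0.9] | [-0.2, 0.7, 2.1, 1.6, 1.5, 1.2] | [-0.1, 0.9, 2.4, 4.1, 1.7, 2.5] | [-0.0, 0.8, 2.2, 4.2, 1.5, 2.2]
```

```bash
cat >> h.py <<'E'
PH=np.radians(-45);SG=-1
def jrows(qs,N,show=True,p0=None,R0=None):
    """rows along piecewise joint path qs resampled in N rows; ends corrected by model only"""
    qs=np.array(qs);d=np.r_[0,np.cumsum([abs(x).max() for x in np.diff(qs,axis=0)])]
    t=np.linspace(0,d[-1],N+1);Q=np.array([[np.interp(u,d,qs[:,j]) for j in range(6)] for u in t])
    F=[fk(q,k) for q in Q];out=[]
    for (pa,Ra),(pb,Rb) in zip(F,F[1:]):
        out.append(np.r_[Ra.T@(pb-pa)/25,Ro.from_matrix(Ra.T@Rb).as_rotvec()/.1])
    out=np.array(out).round(2)
    print('max',abs(out).max(0),'TCP path',[f[0].round().astype(int).tolist() for f in F[::5]])
    if show: prt(out)
    return out
def prt(out):
    for i in range(0,len(out),10):
        o10=list(out[i:i+10]);o10+=[np.zeros(6)]*(10-len(o10))
        print('['+','.join('{'+','.join('"%s":%g'%(m,v) for m,v in zip(('x','y','z','rx','ry','rz'),o) if v)+'}' for o in o10)+']')
E
python3 - <<'E'
from h import *
np.set_printoptions(suppress=True)
for nm,ar in dict(pre=(RS,rack,PH,SG,-64,0,13,80),grasp=(RS,rack,PH,SG,-64),lift=(RS,rack,PH,SG,-64,0,13,0,np.array([0,0,120.])),
  trayup=(RT,rt,PH,SG,-64,0,13,0,100*nt),seat=(RT,rt,PH,SG,-64),regrasp=(RT,rt,PH,SG,-95.5,0,10),up2=(RT,rt,PH,SG,-95.5,0,10,0,110*nt),
  backup=(RS,rack,PH,SG,-95.5,0,10,0,100*n),back=(RS,rack,PH,SG,-95.5,0,10),backF=(RSF,rack,PH,SG,-95.5,0,10)).items():
    P,R=grasp(*ar);q,c=ik(P,R,k);print(nm,P.round(),q.round(3).tolist(),'%.1e'%c)
    if nm=='pre':qp=q
s=state();out=jrows([s['joints'],qp],30)
E
```

```text
pre [573. 266. 155.] [0.702, 0.77, 1.53, -0.943, 1.475, -1.386] 6.4e-30
grasp [596. 201. 115.] [0.607, 0.784, 1.644, -1.022, 1.348, -1.316] 8.7e-30
lift [596. 201. 235.] [0.607, 0.649, 1.541, -0.99, 1.476, -1.52] 1.3e-30
trayup [ 617. -179.  169.] [-0.722, 0.781, 1.455, 0.8, 1.647, -1.816] 4.3e-31
seat [ 555. -212.   99.] [-0.818, 0.829, 1.589, 0.728, 1.563, -1.992] 3.0e-30
regrasp [ 537. -222.  123.] [-0.846, 0.791, 1.596, 0.707, 1.599, -1.986] 1.1e-30
up2 [ 606. -185.  201.] [-0.74, 0.742, 1.444, 0.792, 1.691, -1.79] 1.4e-30
backup [640. 188. 206.] [0.555, 0.713, 1.492, -1.019, 1.432, -1.529] 2.9e-29
back [572. 208. 135.] [0.635, 0.744, 1.669, -1.0, 1.372, -1.318] 2.3e-29
backF [566. 238. 121.] [0.042, 0.53, 2.432, 2.444, 0.905, -2.393] 9.3e-31
max [0.94 0.77 1.13 0.76 0.21 1.16] TCP path [[355, -359, 225], [428, -270, 190], [476, -181, 162], [513, -93, 144], [547, 2, 137], [573, 119, 142], [573, 266, 155]]
[{"x":0.94,"y":-0.08,"z":0.38,"rx":0.45,"ry":0.17,"rz":-1.16},{"x":0.92,"z":0.37,"rx":0.44,"ry":0.15,"rz":-1.16},{"x":0.9,"y":0.07,"z":0.36,"rx":0.44,"ry":0.14,"rz":-1.16},{"x":
[... 941 characters left out ...]
16,"rz":-0.99},{"x":-0.1,"y":0.76,"z":-0.38,"rx":0.57,"ry":-0.17,"rz":-0.96}]
[{"x":-0.16,"y":0.75,"z":-0.45,"rx":0.59,"ry":-0.18,"rz":-0.94},{"x":-0.22,"y":0.73,"z":-0.52,"rx":0.61,"ry":-0.19,"rz":-0.91},{"x":-0.27,"y":0.7,"z":-0.6,"rx":0.63,"ry":-0.2,"rz":-0.88},{"x":-0.32,"y":0.67,"z":-0.67,"rx":0.65,"ry":-0.2,"rz":-0.85},{"x":-0.36,"y":0.63,"z":-0.75,"rx":0.67,"ry":-0.2,"rz":-0.82},{"x":-0.4,"y":0.59,"z":-0.83,"rx":0.69,"ry":-0.21,"rz":-0.79},{"x":-0.43,"y":0.54,"z":-0.91,"rx":0.71,"ry":-0.2,"rz":-0.76},{"x":-0.46,"y":0.49,"z":-0.98,"rx":0.73,"ry":-0.2,"rz":-0.72},{"x":-0.48,"y":0.43,"z":-1.06,"rx":0.74,"ry":-0.2,"rz":-0.68},{"x":-0.49,"y":0.37,"z":-1.13,"rx":0.76,"ry":-0.19,"rz":-0.65}]
```

```bash
python3 - <<'E'
from h import *
P,R=grasp(RS,rack,PH,SG,-64,0,13,80);qp,c=ik(P,R,k)
qv,c2=ik(P+[-30,10,140],R,k,qp);print(qv.round(2),c2,qp.round(2))
q0=state()['joints']
out=jrows([q0,qv],32,show=False);out2=jrows([qv,qp],8,show=False)
prt(np.vstack([out,out2]))
E
```

```text
[ 0.74  0.62  1.42 -0.92  1.66 -1.58] 5.57194989197206e-29 [ 0.7   0.77  1.53 -0.94  1.47 -1.39]
max [0.94 0.67 1.18 0.67 0.18 1.16] TCP path [[355, -359, 225], [427, -271, 208], [473, -184, 199], [506, -101, 200], [535, -12, 213], [556, 92, 240], [555, 220, 278]]
max [0.48 0.43 0.45 0.02 0.   0.  ] TCP path [[543, 276, 295], [566, 272, 208]]
[{"x":0.94,"y":-0.03,"z":0.23,"rx":0.39,"ry":0.18,"rz":-1.16},{"x":0.92,"y":0.04,"z":0.23,"rx":0.39,"ry":0.16,"rz":-1.16},{"x":0.89,"y":0.11,"z":0.21,"rx":0.38,"ry":0.15,"rz":-1.16},{"x":0.85,"y":0.18,"z":0.2,"rx":0.38,"ry":0.13,"rz":-1.16},{"x":0.81,"y":0.24,"z":0.18,"rx":0.38,"ry":0.11,"rz":-1.15},{"x":0.77,"y":0.3,"z":0.16,"rx":0.37,"ry":0.09,"rz":-1.15},{"x":0.72,"y":0.36,"z":0.13,"rx":0.38,"ry":0.07,"rz":-1.14},{"x":0.67,"y":0.41,"z":0.1,"rx":0.38,"ry":0.06,"rz":-1.13},{"x":0.61,"y":0.46,"z":0.07,"rx":0.38,"ry":0.04,"rz":-1.12},{"x":0.56,"y":0.51,"z":0.04,"rx":0.39,"ry":0.02,"rz":-1.11}]
[{"x":0.5,"y":0.55,"rx":0.39,"rz":-1.1},{"x":0.44,"y":0.58,"z":-0.04,"rx":0.4,"ry":-0.02,"rz":-1.09},{"x":0.37,"y":0.61,"z":-0.08,"rx":0.41,"ry":-0.03,"rz"
[... 795 characters left out ...]
ry":-0.14,"rz":-0.75},{"x":-0.26,"y":0.46,"z":-0.88,"rx":0.62,"ry":-0.13,"rz":-0.72},{"x":-0.27,"y":0.42,"z":-0.94,"rx":0.63,"ry":-0.13,"rz":-0.68},{"x":-0.27,"y":0.38,"z":-1,"rx":0.64,"ry":-0.12,"rz":-0.65},{"x":-0.26,"y":0.33,"z":-1.06,"rx":0.65,"ry":-0.12,"rz":-0.61}]
[{"x":-0.25,"y":0.29,"z":-1.12,"rx":0.66,"ry":-0.11,"rz":-0.57},{"x":-0.24,"y":0.25,"z":-1.18,"rx":0.67,"ry":-0.1,"rz":-0.54},{"x":-0.48,"y":0.34,"z":0.41,"rx":0.02},{"x":-0.47,"y":0.35,"z":0.42,"rx":0.02},{"x":-0.45,"y":0.37,"z":0.42,"rx":0.01},{"x":-0.44,"y":0.38,"z":0.43},{"x":-0.42,"y":0.39,"z":0.43},{"x":-0.4,"y":0.41,"z":0.44,"rx":-0.01},{"x":-0.38,"y":0.42,"z":0.44,"rx":-0.02},{"x":-0.36,"y":0.43,"z":0.45,"rx":-0.02}]
```

{"method": "step_arm", "body": {
  "plan": [
    {"x": 0.94, "y": -0.03, "z": 0.15, "rx": 0.39, "ry": 0.18, "rz": -1},
    {"x": 0.92, "y": 0.04, "z": 0.15, "rx": 0.39, "ry": 0.16, "rz": -1},
    {"x": 0.89, "y": 0.11, "z": 0.15, "rx": 0.38, "ry": 0.15, "rz": -1},
    {"x": 0.85, "y": 0.18, "z": 0.15, "rx": 0.38, "ry": 0.13, "rz": -1},
    {"x": 0.81, "y": 0.24, "z": 0.15, "rx": 0.38, "ry": 0.11, "rz": -1},
    {"x": 0.77, "y": 0.3, "z": 0.1, "rx": 0.37, "ry": 0.09, "rz": -1},
    {"x": 0.72, "y": 0.36, "z": 0.1, "rx": 0.38, "ry": 0.07, "rz": -1},
    {"x": 0.67, "y": 0.41, "z": 0.1, "rx": 0.38, "ry": 0.06, "rz": -1},
    {"x": 0.61, "y": 0.46, "z": 0.07, "rx": 0.38, "ry": 0.04, "rz": -1},
    {"x": 0.56, "y": 0.51, "z": 0.04, "rx": 0.39, "ry": 0.02, "rz": -1}
  ],
  "jaw": 0
}}

```text
t: 1.77
eef_pos: [482.2, -189.4, 211.4]
tcp_rot: [3.119, 0.031, 1.855]
ft_force: [-0.2, -0.6, -0.0]
opening: 0.502
grip_force: 0.0
```

{"method": "step_arm", "body": {
  "plan": [
    {"x": 0.5, "y": 0.55, "rx": 0.39, "rz": -1},
    {"x": 0.44, "y": 0.58, "z": -0.04, "rx": 0.4, "ry": -0.02, "rz": -1},
    {"x": 0.37, "y": 0.61, "z": -0.08, "rx": 0.41, "ry": -0.03, "rz": -1},
    {"x": 0.31, "y": 0.63, "z": -0.13, "rx": 0.42, "ry": -0.05, "rz": -1},
    {"x": 0.25, "y": 0.65, "z": -0.17, "rx": 0.44, "ry": -0.06, "rz": -1},
    {"x": 0.19, "y": 0.66, "z": -0.22, "rx": 0.45, "ry": -0.08, "rz": -1},
    {"x": 0.13, "y": 0.67, "z": -0.28, "rx": 0.46, "ry": -0.09, "rz": -1},
    {"x": 0.07, "y": 0.67, "z": -0.33, "rx": 0.48, "ry": -0.1, "rz": -0.97},
    {"x": 0.02, "y": 0.66, "z": -0.39, "rx": 0.49, "ry": -0.11, "rz": -0.95},
    {"x": -0.03, "y": 0.65, "z": -0.45, "rx": 0.51, "ry": -0.12, "rz": -0.93}
  ]
}}

```text
schema error: expected keys x, y, z, rx, ry, rz
```

```bash
cat >> h.py <<'E'
def info():
    p,R,s=pose();print('t',s['t'],'q',s['joints'].round(3).tolist(),'p',p.round(1),'fkerr',(fk(s['joints'],k)[0]-p).round(1),'F',s['ft_force'].round(1),'open',s['opening'],'grip',s['grip_force']);return p,R,s
E
python3 - <<'E'
from h import *
p,R,s=info()
P,R1=grasp(RS,rack,PH,SG,-64,0,13,80);qp,c=ik(P,R1,k)
qv,c2=ik(P+[-30,10,140],R1,k,qp)
o1=jrows([s['joints'],qv],13,show=False);o2=jrows([qv,qp],7,show=False);prt(np.vstack([o1,o2]))
E
```

```text
t 1.7667 q [-0.498, 0.297, 1.812, -0.007, 0.994, -0.78] p [ 482.2 -189.4  211.4] fkerr [0.4 0.8 0.7] F [-0.2 -0.6 -0. ] open 0.5019392540178198 grip 0.0
max [1.02 1.13 1.94 1.16 0.29 1.93] TCP path [[483, -189, 212], [531, -41, 215], [560, 139, 256]]
max [0.55 0.49 0.51 0.03 0.   0.01] TCP path [[543, 276, 295], [568, 271, 196]]
[{"x":1.02,"y":0.76,"z":0.08,"rx":0.71,"ry":-0.1,"rz":-1.93},{"x":0.85,"y":0.89,"z":-0.04,"rx":0.73,"ry":-0.14,"rz":-1.89},{"x":0.68,"y":1,"z":-0.18,"rx":0.76,"ry":-0.18,"rz":-1.85},{"x":0.5,"y":1.08,"z":-0.33,"rx":0.79,"ry":-0.21,"rz":-1.79},{"x":0.32,"y":1.12,"z":-0.49,"rx":0.83,"ry":-0.24,"rz":-1.74},{"x":0.15,"y":1.13,"z":-0.66,"rx":0.87,"ry":-0.27,"rz":-1.67},{"y":1.11,"z":-0.84,"rx":0.91,"ry":-0.28,"rz":-1.6},{"x":-0.14,"y":1.06,"z":-1.03,"rx":0.96,"ry":-0.29,"rz":-1.52},{"x":-0.25,"y":0.99,"z":-1.21,"rx":1.01,"ry":-0.29,"rz":-1.43},{"x":-0.34,"y":0.9,"z":-1.4,"rx":1.05,"ry":-0.28,"rz":-1.34}]
[{"x":-0.39,"y":0.79,"z":-1.58,"rx":1.09,"ry":-0.27,"rz":-1.24},{"x":-0.41,"y":0.66,"z":-1.76,"rx":1.13,"ry":-0.24,"rz":-1.14},{"x":-0.4,"y":0.54,"z":-1.94,"rx":1.16,"ry":-0.21,"rz":-1.04},{"x":-0.55,"y":0.39,"z":0.47,"rx":0.03,"rz":0.01},{"x":-0.53,"y":0.41,"z":0.48,"rx":0.02},{"x":-0.51,"y":0.42,"z":0.49,"rx":0.01},{"x":-0.49,"y":0.44,"z":0.49},{"x":-0.46,"y":0.46,"z":0.5,"rx":-0.01},{"x":-0.44,"y":0.47,"z":0.51,"rx":-0.02},{"x":-0.42,"y":0.49,"z":0.51,"rx":-0.03}]
```

{"method": "step_arm", "body": {
  "plan": [
    {"x": 0.5, "y": 0.55, "z": 0, "rx": 0.39, "ry": 0, "rz": -1},
    {"x": 0.44, "y": 0.58, "z": -0.04, "rx": 0.4, "ry": -0.02, "rz": -1},
    {"x": 0.37, "y": 0.61, "z": -0.08, "rx": 0.41, "ry": -0.03, "rz": -1},
    {"x": 0.31, "y": 0.63, "z": -0.13, "rx": 0.42, "ry": -0.05, "rz": -1},
    {"x": 0.25, "y": 0.65, "z": -0.17, "rx": 0.44, "ry": -0.06, "rz": -1},
    {"x": 0.19, "y": 0.66, "z": -0.22, "rx": 0.45, "ry": -0.08, "rz": -1},
    {"x": 0.13, "y": 0.67, "z": -0.28, "rx": 0.46, "ry": -0.09, "rz": -1},
    {"x": 0.07, "y": 0.67, "z": -0.33, "rx": 0.48, "ry": -0.1, "rz": -0.97},
    {"x": 0.02, "y": 0.66, "z": -0.39, "rx": 0.49, "ry": -0.11, "rz": -0.95},
    {"x": -0.03, "y": 0.65, "z": -0.45, "rx": 0.51, "ry": -0.12, "rz": -0.93}
  ]
}}

```text
t: 2.6
eef_pos: [572.9, -30.5, 232.6]
tcp_rot: [-2.724, -0.093, 2.832]
ft_force: [0.1, -1.2, 0.1]
opening: 0.502
grip_force: 0.0
```

```bash
sed -i 's/ if v)+/)+/' h.py; python3 - <<'E'
from h import *
p,R,s=info()
P,R1=grasp(RS,rack,PH,SG,-64,0,13,80);qp,c=ik(P,R1,k)
qv,c2=ik(P+[-30,10,140],R1,k,qp)
o1=jrows([s['joints'],qv],13,show=False);o2=jrows([qv,qp],7,show=False);prt(np.vstack([o1,o2]))
E
```

```text
t 2.6 q [0.018, 0.494, 1.501, -0.371, 1.386, -1.15] p [572.9 -30.5 232.6] fkerr [-1.3  4.  -1.9] F [ 0.1 -1.2  0.1] open 0.5019549455478188 grip 0.0
max [0.21 0.7  1.1  0.69 0.2  0.91] TCP path [[572, -27, 231], [574, 79, 246], [563, 198, 274]]
max [0.55 0.49 0.51 0.03 0.   0.01] TCP path [[543, 276, 295], [568, 271, 196]]
[{"x":0.21,"y":0.7,"z":-0.38,"rx":0.53,"ry":-0.18,"rz":-0.91},{"x":0.15,"y":0.69,"z":-0.44,"rx":0.54,"ry":-0.18,"rz":-0.9},{"x":0.1,"y":0.68,"z":-0.5,"rx":0.56,"ry":-0.19,"rz":-0.87},{"x":0.05,"y":0.66,"z":-0.57,"rx":0.57,"ry":-0.19,"rz":-0.85},{"x":0.01,"y":0.64,"z":-0.63,"rx":0.58,"ry":-0.2,"rz":-0.83},{"x":-0.03,"y":0.61,"z":-0.69,"rx":0.6,"ry":-0.2,"rz":-0.81},{"x":-0.07,"y":0.58,"z":-0.75,"rx":0.61,"ry":-0.2,"rz":-0.78},{"x":-0.1,"y":0.54,"z":-0.81,"rx":0.63,"ry":-0.2,"rz":-0.75},{"x":-0.13,"y":0.5,"z":-0.87,"rx":0.64,"ry":-0.19,"rz":-0.73},{"x":-0.15,"y":0.46,"z":-0.93,"rx":0.66,"ry":-0.19,"rz":-0.7}]
[{"x":-0.16,"y":0.41,"z":-0.99,"rx":0.67,"ry":-0.18,"rz":-0.67},{"x":-0.17,"y":0.36,"z":-1.04,"rx":0.68,"ry":-0.18,"rz":-0.64},{"x":-0.18,"y":0.31,"z":-1.1,"rx":0.69,"ry":-0.17,"rz":-0.61},{"x":-0.55,"y":0.39,"z":0.47,"rx":0.03,"ry":0,"rz":0.01},{"x":-0.53,"y":0.41,"z":0.48,"rx":0.02,"ry":0,"rz":0},{"x":-0.51,"y":0.42,"z":0.49,"rx":0.01,"ry":0,"rz":0},{"x":-0.49,"y":0.44,"z":0.49,"rx":0,"ry":-0,"rz":-0},{"x":-0.46,"y":0.46,"z":0.5,"rx":-0.01,"ry":-0,"rz":-0},{"x":-0.44,"y":0.47,"z":0.51,"rx":-0.02,"ry":-0,"rz":-0},{"x":-0.42,"y":0.49,"z":0.51,"rx":-0.03,"ry":-0,"rz":-0}]
```

{"method": "step_arm", "body": {
  "plan": [
    {"x": 0.21, "y": 0.7, "z": -0.38, "rx": 0.53, "ry": -0.18, "rz": -0.91},
    {"x": 0.15, "y": 0.69, "z": -0.44, "rx": 0.54, "ry": -0.18, "rz": -0.9},
    {"x": 0.1, "y": 0.68, "z": -0.5, "rx": 0.56, "ry": -0.19, "rz": -0.87},
    {"x": 0.05, "y": 0.66, "z": -0.57, "rx": 0.57, "ry": -0.19, "rz": -0.85},
    {"x": 0.01, "y": 0.64, "z": -0.63, "rx": 0.58, "ry": -0.2, "rz": -0.83},
    {"x": -0.03, "y": 0.61, "z": -0.69, "rx": 0.6, "ry": -0.2, "rz": -0.81},
    {"x": -0.07, "y": 0.58, "z": -0.75, "rx": 0.61, "ry": -0.2, "rz": -0.78},
    {"x": -0.1, "y": 0.54, "z": -0.81, "rx": 0.63, "ry": -0.2, "rz": -0.75},
    {"x": -0.13, "y": 0.5, "z": -0.87, "rx": 0.64, "ry": -0.19, "rz": -0.73},
    {"x": -0.15, "y": 0.46, "z": -0.93, "rx": 0.66, "ry": -0.19, "rz": -0.7}
  ]
}}

```text
t: 3.43
eef_pos: [564.5, 194.5, 276.2]
tcp_rot: [-2.309, -0.406, -2.658]
ft_force: [0.8, -0.3, -0.8]
opening: 0.504
grip_force: 0.0
```

{"method": "step_arm", "body": {
  "plan": [
    {"x": -0.16, "y": 0.41, "z": -0.99, "rx": 0.67, "ry": -0.18, "rz": -0.67},
    {"x": -0.17, "y": 0.36, "z": -1.0, "rx": 0.68, "ry": -0.18, "rz": -0.64},
    {"x": -0.18, "y": 0.31, "z": -1.0, "rx": 0.69, "ry": -0.17, "rz": -0.61},
    {"x": -0.5, "y": 0.4, "z": 0.3, "rx": 0, "ry": 0, "rz": 0},
    {"x": -0.5, "y": 0.4, "z": 0.3, "rx": 0, "ry": 0, "rz": 0},
    {"x": -0.5, "y": 0.4, "z": 0.3, "rx": 0, "ry": 0, "rz": 0},
    {"x": 0, "y": 0, "z": 0, "rx": 0, "ry": 0, "rz": 0},
    {"x": 0, "y": 0, "z": 0, "rx": 0, "ry": 0, "rz": 0},
    {"x": 0, "y": 0, "z": 0, "rx": 0, "ry": 0, "rz": 0},
    {"x": 0, "y": 0, "z": 0, "rx": 0, "ry": 0, "rz": 0}
  ]
}}

```text
t: 4.27
eef_pos: [558.2, 276.2, 245.2]
tcp_rot: [-2.187, -0.518, -2.482]
ft_force: [-1.0, 0.5, 0.2]
opening: 0.499
grip_force: 0.0
```

```bash
python3 - <<'E'
from h import *
p,R,s=info()
c=cam('side');cv2.imwrite('pics/side1.png',c['image'][150:400,150:500,::-1].repeat(2,0).repeat(2,1))
P,R1=grasp(RS,rack,PH,SG,-64,0,13,80);print('to pre: tool',(R1.T@(P-p)).round(1),'rv',Ro.from_matrix(R.T@R1).as_rotvec().round(3))
rows(p,R,P,R1,10)
E
```

```text
t 4.2667 q [0.737, 0.695, 1.428, -0.914, 1.604, -1.504] p [558.2 276.2 245.2] fkerr [ 1.3 11.8 -6.2] F [-1.   0.5  0.2] open 0.4991634902604793 grip 0.0
to pre: tool [-50.   51.3  57.2] rv [ 0.004 -0.001 -0.008]
[{"x":-0.2,"y":0.21,"z":0.23,"rx":0,"ry":-0,"rz":-0.01},{"x":-0.2,"y":0.21,"z":0.23,"rx":0,"ry":-0,"rz":-0.01},{"x":-0.2,"y":0.21,"z":0.23,"rx":0,"ry":-0,"rz":-0.01},{"x":-0.2,"y":0.21,"z":0.23,"rx":0,"ry":-0,"rz":-0.01},{"x":-0.2,"y":0.21,"z":0.23,"rx":0,"ry":-0,"rz":-0.01},{"x":-0.2,"y":0.21,"z":0.23,"rx":0,"ry":-0,"rz":-0.01},{"x":-0.2,"y":0.21,"z":0.23,"rx":0,"ry":-0,"rz":-0.01},{"x":-0.2,"y":0.21,"z":0.23,"rx":0,"ry":-0,"rz":-0.01},{"x":-0.2,"y":0.21,"z":0.23,"rx":0,"ry":-0,"rz":-0.01},{"x":-0.2,"y":0.21,"z":0.23,"rx":0,"ry":-0,"rz":-0.01}]
```

View pics/side1.png

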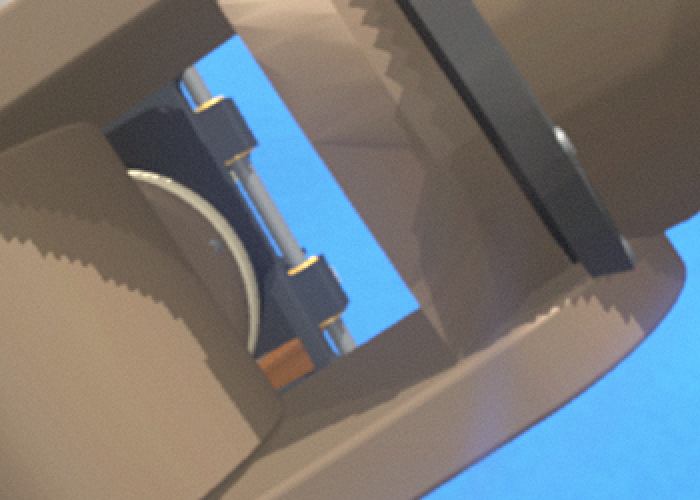

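The side view is blocked by the arm, which covers the stand; only its orange base shows, at (285,365). I'll move to the pre-grasp pose by kinematics and refit the model there.

{"method": "step_arm", "body": {
  "plan": [
    {"x": -0.2, "y": 0.2, "z": 0.23, "rx": 0, "ry": 0, "rz": -0.01},
    {"x": -0.2, "y": 0.2, "z": 0.23, "rx": 0, "ry": 0, "rz": -0.01},
    {"x": -0.2, "y": 0.2, "z": 0.23, "rx": 0, "ry": 0, "rz": -0.01},
    {"x": -0.2, "y": 0.2, "z": 0.23, "rx": 0, "ry": 0, "rz": -0.01},
    {"x": -0.2, "y": 0.21, "z": 0.23, "rx": 0, "ry": 0, "rz": -0.01},
    {"x": -0.2, "y": 0.21, "z": 0.23, "rx": 0, "ry": 0, "rz": -0.01},
    {"x": -0.2, "y": 0.21, "z": 0.23, "rx": 0, "ry": 0, "rz": -0.01},
    {"x": -0.2, "y": 0.21, "z": 0.23, "rx": 0, "ry": 0, "rz": -0.01},
    {"x": -0.2, "y": 0.21, "z": 0.23, "rx": 0, "ry": 0, "rz": 0},
    {"x": -0.2, "y": 0.21, "z": 0.23, "rx": 0, "ry": 0, "rz": 0}
  ]
}}

```text
t: 5.15
eef_pos: [572.9, 266.9, 153.3]
tcp_rot: [-2.189, -0.526, -2.476]
ft_force: [-0.5, 0.8, -0.6]
opening: 0.5
grip_force: 0.0
```

```bash
cat >> h.py <<'E'
def fk(q,k):
    d,h,L2,L3,L,e1,e2,e3,w=k
    A=Zr(q[0]);B=A@Yr(q[1]+q[2]);M=B@Zr(q[3])@Yr(q[4]);R=M@Zr(q[5])@C0
    return A@(np.array([e1,d,h])+Yr(q[1])@[e2,0,L2])+B@[e3,0,L3]+M@[w,0,L],R
E
python3 - <<'E'
from h import *
D=[([-1.24760133,.49158115,1.55948632,1.7e-5,1.09172322,-.105627734],[259.7886,-568.1199,187.1357]),
([-1.0422,.1407,2.0676,.3591,.6093,-.5698],[355.2,-358.3,224]),
([-0.498,0.297,1.812,-0.007,0.994,-0.78],[482.2,-189.4,211.4]),
([0.018,0.494,1.501,-0.371,1.386,-1.15],[572.9,-30.5,232.6]),
([0.737,0.695,1.428,-0.914,1.604,-1.504],[558.2,276.2,245.2])]
p,R,s=pose();D.append((s['joints'],p))
f=lambda k:np.r_[np.concatenate([fk(q,k)[0]-x for q,x in D]),(k[5:]-0)*.003]
b=least_squares(f,[66,123,600,380,290,0,0,0,0],x_scale=100);k=b.x;print(k.round(1),abs(b.fun).max(),np.sqrt((b.fun**2).mean()));np.save('k.npy',k)
print(p,s['ft_force'],(grasp(RS,rack,PH,SG,-64,0,13,80)[0]-p).round(1))
c=cam('top');cv2.imwrite('pics/top1.png',cv2.resize(c['image'][150:350,100:320,::-1],(660,600)))
E
```

```text
[6.580e+01 1.963e+02 5.867e+02 4.102e+02 2.988e+02 7.000e-01 1.000e-01
 4.300e+01 1.000e-01] 0.14883621598549723 0.0871750550901942
[572.9049387  266.89888386 153.31976888] [-0.51792101  0.76362652 -0.595683  ] [ 0.4 -0.4  2. ]
```

View pics/top1.png

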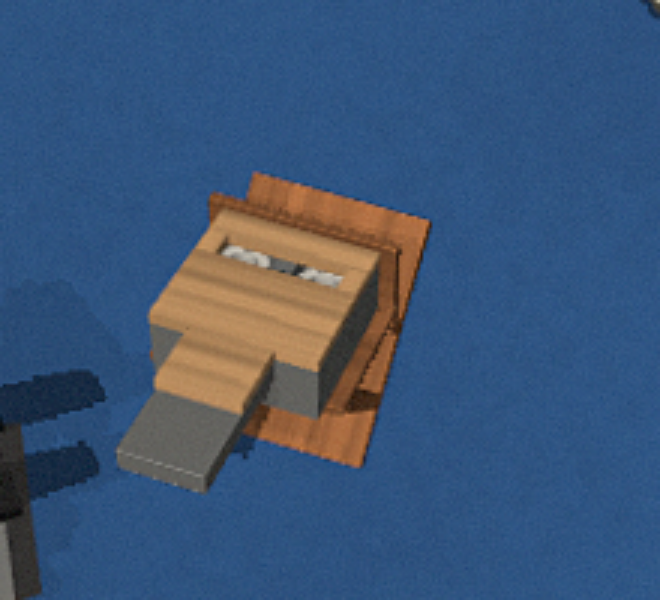

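The crop shows the pair undisturbed, with the rack tongue end at crop (160,465); the fingertips sit at the left border and are cut off. I'll project the TCP into a fresh full frame to check alignment.

```bash
python3 - <<'E'
from h import *
p,R,s=pose();c=cam('top');im=c['image'][...,::-1].copy()
rv=cv2.Rodrigues(np.array(c['R']))[0]
pr=lambda X:cv2.projectPoints(np.array(X,float).reshape(-1,1,3),rv,np.array(c['t'],float),c['K'],c['D'])[0][:,0]
tips=[p+R@[x,y,0] for y in(-24,24) for x in(-10,10)]
tg=[rack+RS@np.array(v) for v in((-108,-20,16),(-108,20,16),(-72,20,22),(-72,-20,22),(38,40,22),(38,-40,22))]
print(pr(tips).round(),pr(tg).round())
for u in pr(tips):cv2.circle(im,tuple(int(v) for v in u),2,(0,0,255),1)
for u in pr(tg):cv2.circle(im,tuple(int(v) for v in u),2,(0,255,0),1)
cv2.imwrite('pics/top2.png',cv2.resize(im[180:380,0:260],(780,600)))
E
```

```text
[[120. 277.]
 [124. 288.]
 [124. 302.]
 [129. 313.]] [[170. 309.]
 [140. 299.]
 [153. 276.]
 [182. 285.]
 [176. 219.]
 [229. 234.]]
```

View pics/top2.png

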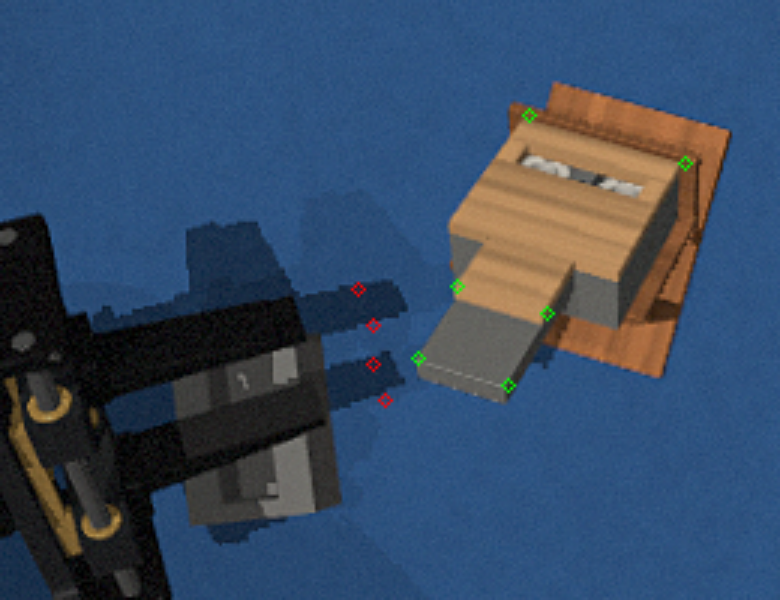

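The rack points line up within 1 px, but the fingertips appear about 20 px behind the projected TCP. I'll check them with depth.

```bash
python3 - <<'E'
from h import *
p,R,s=info();c=cam('top');Wd=world(c)
m=(c['depth']>0)&(c['image'].max(2)<60)&(Wd[...,2]>90)
v,u=np.nonzero(m);sel=(u<125);P=Wd[v[sel],u[sel]]
T=(P-p)@R   # tool coords
print(len(T));f=T[T[:,2]>-70]
print('tool z max',np.percentile(f[:,2],[90,99,100]))
for sgn in(-1,1):
    g=f[(f[:,1]*sgn>0)&(f[:,2]>-50)]
    if len(g):print(sgn,len(g),'x',np.percentile(g[:,0],[1,50,99]).round(1),'y',np.percentile(g[:,1],[1,50,99]).round(1),'z',np.percentile(g[:,2],[1,50,99]).round(1))
b_=Wd[(c['depth']>0)&(Wd[...,2]<15)];print('bench z',np.median(b_[:,2]))
E
```

```text
t 5.25 q [0.713, 0.805, 1.477, -0.931, 1.494, -1.4] p [572.6 266.5 152.6] fkerr [ 0.1 -0.1  0.1] F [ 0.2 -0.7  0.8] open 0.5003674771143571 grip 0.0
6508
tool z max [-30.96990223 -26.48539203 -25.91807346]
-1 362 x [-11.3   2.7  12.2] y [-35.7 -32.5 -27.5] z [-49.7 -38.6 -26.4]
1 336 x [-11.9   2.6  12.1] y [19.3 21.5 27.1] z [-49.8 -38.5 -26.1]
bench z 1.3058195276573503
```

```bash
python3 - <<'E'
from h import *
c=cam('top');Wd=world(c)
for x,y in((112,282),(118,283),(128,280),(118,308),(128,306),(105,290),(100,292)):print(x,y,c['image'][y,x],c['depth'][y,x],Wd[y,x].round())
p,R,s=pose();print(s['joints'].tolist())
c=cam('side');Wd=world(c);m=(c['depth']>0);d=np.linalg.norm(Wd-p,axis=2);d[~m]=1e9
T=(Wd-p)@R;near=m&(abs(T[...,0])<14)&(abs(T[...,1])<45)&(T[...,2]>-70)&(T[...,2]<15);print('side near',near.sum(),np.percentile(T[near][:,2],[0,50,90,99,100]) if near.any() else '')
E
```

```text
112 282 [23 45 68] 722.05206 [586. 356.   1.]
118 283 [23 48 67] 723.5423 [584. 347.  -0.]
128 280 [21 41 66] 720.5226 [589. 329.   2.]
118 308 [32 45 67] 720.68353 [545. 347.  -0.]
128 306 [18 43 68] 719.3988 [548. 330.   1.]
105 290 [15 30 52] 720.16956 [573. 367.   3.]
100 292 [14 16 12] 527.22754 [578. 277. 194.]
[0.7136035089584528, 0.8033013536572046, 1.4760228219097644, -0.9311796596458185, 1.494791999544771, -1.4003305578240182]
side near 0
```

```bash
python3 - <<'E'
from h import *
p,R,s=pose();c=cam('top');Wd=world(c);T=(Wd-p)@R
ok=(c['depth']>0)&(Wd[...,2]>80)&(T[...,2]<0)&(T[...,2]>-220)
t=T[ok]
for z in range(-20,-200,-8):
    g=t[(t[:,2]<=z)&(t[:,2]>z-8)]
    if len(g)>5:print(z,len(g),'x',np.percentile(g[:,0],[2,98]).round(),'y',np.percentile(g[:,1],[2,98]).round())
E
```

```text
-20 51 x [-11.  12.] y [-32.  23.]
-28 222 x [-11.  12.] y [-33.  24.]
-36 238 x [-10.  12.] y [-35.  26.]
-44 261 x [-10.  12.] y [-36.  28.]
-52 269 x [-10.  12.] y [-37.  27.]
-60 273 x [-10.  12.] y [-38.  29.]
-68 290 x [-10.  13.] y [-38.  29.]
-76 298 x [-11.  12.] y [-39.  31.]
-84 308 x [-11.  12.] y [-40.  31.]
-92 324 x [-11.  14.] y [-41.  32.]
-100 880 x [-30.  33.] y [-85.  75.]
-108 1280 x [-30.  35.] y [-86.  73.]
-116 862 x [-17.  36.] y [-85.  74.]
-124 497 x [ 5. 35.] y [-51.  79.]
-132 682 x [-27.  35.] y [-32.  80.]
-140 369 x [23. 35.] y [-15.  80.]
-148 11 x [24. 27.] y [ 5. 15.]
```

```bash
python3 - <<'E'
from h import *
W=np.load('side0.npy');im=cv2.imread('pics/side0.png')
m=(W[...,3]>0)&(im.max(2)<70)&(W[...,2]>100);m[:, :560]=0
P=W[m][:,:3];p0=np.array([259.79,-568.12,187.14]);R0=Ro.from_euler('xyz',[-3.1404,-.00014,.42881]).as_matrix()
T=(P-p0)@R0
for z in range(60,-220,-10):
    g=T[(T[:,2]<=z)&(T[:,2]>z-10)]
    if len(g)>3:print(z,len(g),'x',np.percentile(g[:,0],[2,98]).round(),'y',np.percentile(g[:,1],[2,98]).round())
c=cam('side');Wd=world(c);b=Wd[(c['depth']>0)&(abs(Wd[...,2])<25)&(c['image'][...,2]>100)];print('side bench z',np.percentile(b[:,2],[10,50,90]))
E
```

```text
60 63 x [247. 252.] y [-636. -583.]
50 180 x [246. 255.] y [-650. -576.]
40 295 x [238. 256.] y [-661. -566.]
30 380 x [243. 257.] y [-666. -556.]
20 452 x [246. 258.] y [-669. -548.]
10 481 x [247. 258.] y [-671. -545.]
0 516 x [241. 259.] y [-670. -530.]
-10 515 x [241. 259.] y [-665. -527.]
-20 528 x [240. 258.] y [-660. -518.]
-30 573 x [ -6. 258.] y [-652.   50.]
-40 565 x [ -6. 257.] y [-644.   49.]
-50 560 x [ -7. 256.] y [-634.   51.]
-60 537 x [ -6. 254.] y [-622.   50.]
-70 468 x [ -7. 251.] y [-609.   50.]
-80 412 x [ -9. 248.] y [-593.   52.]
-90 416 x [ -7. 249.] y [-587.   52.]
-100 390 x [  4. 249.] y [-579.   64.]
-110 422 x [ -4. 247.] y [-570.   68.]
-120 468 x [  7. 246.] y [-558.   72.]
-130 362 x [ 21. 245.] y [-548.   78.]
-140 476 x [  2. 245.] y [-539.   84.]
-150 287 x [ 24. 245.] y [-532.   12.]
-160 251 x [ 24. 243.] y [-522.   15.]
-170 217 x [ 25. 242.] y [-511.    5.]
-180 199 x [231. 241.] y [-501. -437.]
-190 177 x [231. 240.] y [-489. -432.]
-200 158 x [230. 239.] y [-481. -426.]
-210 148 x [229. 237.] y [-470. -420.]
side bench z [-1.13205551  0.52356637  2.21251919]
```

Both cameras, at two poses, put the real fingertips 26 mm behind the reported TCP; the body starts at -102 mm, not -78. So the grasp point is 45 mm behind the reported TCP, and I'll use that.

```bash
sed -i 's/(19-back)/(45-back)/' h.py; python3 - <<'E'
from h import *
for nm,ar in dict(grasp=(RS,rack,PH,SG,-64),lift=(RS,rack,PH,SG,-64,0,13,0,np.array([0,0,120.])),
  trayup=(RT,rt,PH,SG,-64,0,13,0,100*nt),seat=(RT,rt,PH,SG,-64),regrasp=(RT,rt,PH,SG,-95.5,0,10),up2=(RT,rt,PH,SG,-95.5,0,10,0,110*nt),
  backup=(RS,rack,PH,SG,-95.5,0,10,0,100*n),back=(RS,rack,PH,SG,-95.5,0,10)).items():
    P,R=grasp(*ar);q,c=ik(P,R,k);print(nm,P.round(),q.round(3).tolist(),'%.1e'%c)
    if nm=='grasp':Pg,Rg=P,R
p,R,s=pose();print('tool d',(R.T@(Pg-p)).round(1),'rv',Ro.from_matrix(R.T@Rg).as_rotvec().round(3))
E
```

```text
grasp [603. 179. 102.] [0.587, 0.832, 1.603, -1.037, 1.334, -1.318] 2.7e-30
lift [603. 179. 222.] [0.587, 0.675, 1.545, -1.003, 1.446, -1.503] 8.1e-31
trayup [ 620. -156.  156.] [-0.704, 0.812, 1.448, 0.811, 1.619, -1.824] 1.1e-30
seat [ 558. -190.   86.] [-0.799, 0.873, 1.554, 0.742, 1.548, -1.99] 5.7e-31
regrasp [ 540. -199.  110.] [-0.828, 0.832, 1.569, 0.721, 1.58, -1.986] 2.1e-31
up2 [ 608. -162.  188.] [-0.721, 0.768, 1.449, 0.802, 1.659, -1.802] 7.1e-31
backup [647. 166. 193.] [0.536, 0.743, 1.488, -1.033, 1.406, -1.515] 2.7e-24
back [579. 186. 122.] [0.615, 0.79, 1.634, -1.015, 1.355, -1.316] 1.4e-30
tool d [  0.3  -1.1 106.5] rv [ 0.003 -0.     0.001]
```

{"method": "step_arm", "body": {
  "plan": [
    {"x": 0, "y": -0.04, "z": 0.5, "rx": 0.03, "ry": 0, "rz": 0},
    {"x": 0, "y": 0, "z": 0.5, "rx": 0, "ry": 0, "rz": 0},
    {"x": 0, "y": 0, "z": 0.5, "rx": 0, "ry": 0, "rz": 0},
    {"x": 0, "y": 0, "z": 0.5, "rx": 0, "ry": 0, "rz": 0},
    {"x": 0, "y": 0, "z": 0.5, "rx": 0, "ry": 0, "rz": 0},
    {"x": 0, "y": 0, "z": 0.5, "rx": 0, "ry": 0, "rz": 0},
    {"x": 0, "y": 0, "z": 0.5, "rx": 0, "ry": 0, "rz": 0},
    {"x": 0, "y": 0, "z": 0.45, "rx": 0, "ry": 0, "rz": 0},
    {"x": 0, "y": 0, "z": 0.3, "rx": 0, "ry": 0, "rz": 0},
    {"x": 0, "y": 0, "z": 0, "rx": 0, "ry": 0, "rz": 0}
  ]
}}

```text
t: 6.33
eef_pos: [602.9, 178.0, 101.0]
tcp_rot: [-2.186, -0.527, -2.477]
ft_force: [-0.6, 0.3, -0.1]
opening: 0.498
grip_force: 0.0
```

```bash
python3 - <<'E'
from h import *
p,R,s=info();P,R1=grasp(RS,rack,PH,SG,-64);print((R.T@(P-p)).round(1))
c=cam('top');cv2.imwrite('pics/top3.png',cv2.resize(c['image'][190:340,60:260,::-1],(800,600)))
E
```

```text
t 6.3333 q [0.584, 0.834, 1.603, -1.038, 1.334, -1.319] p [602.9 178.  101. ] fkerr [ 0.2 -0.   0.2] F [-0.6  0.3 -0.1] open 0.4981968076391629 grip 0.0
[ 0.  -0.5 -2. ]
```

View pics/top3.png

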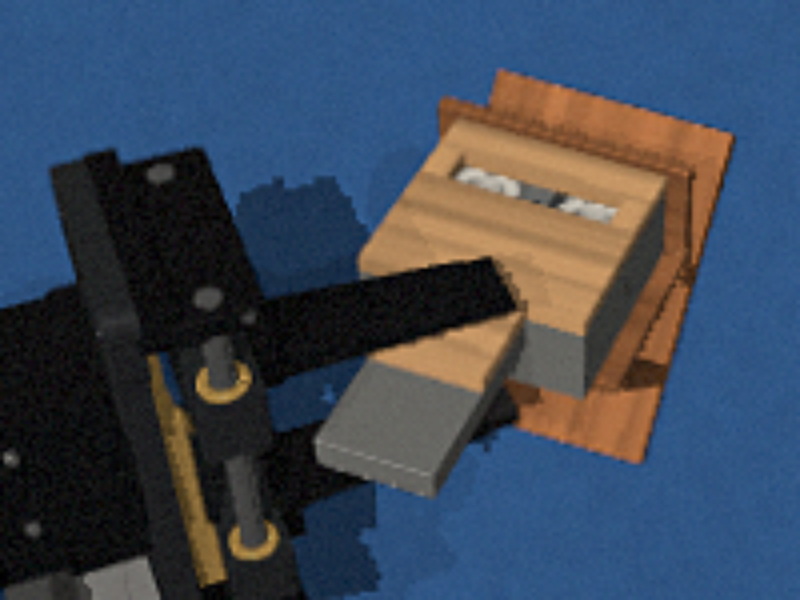

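The upper finger lies across the paired tongues, tip at (505,290) just short of the block, and there is no contact force. Closing now.

{"method": "step_arm", "body": {
  "plan": [
    {"x": 0, "y": 0, "z": -0.08, "rx": 0, "ry": 0, "rz": 0},
    {"x": 0, "y": 0, "z": 0, "rx": 0, "ry": 0, "rz": 0},
    {"x": 0, "y": 0, "z": 0, "rx": 0, "ry": 0, "rz": 0},
    {"x": 0, "y": 0, "z": 0, "rx": 0, "ry": 0, "rz": 0},
    {"x": 0, "y": 0, "z": 0, "rx": 0, "ry": 0, "rz": 0},
    {"x": 0, "y": 0, "z": 0, "rx": 0, "ry": 0, "rz": 0},
    {"x": 0, "y": 0, "z": 0, "rx": 0, "ry": 0, "rz": 0},
    {"x": 0, "y": 0, "z": 0, "rx": 0, "ry": 0, "rz": 0},
    {"x": 0, "y": 0, "z": 0, "rx": 0, "ry": 0, "rz": 0},
    {"x": 0, "y": 0, "z": 0, "rx": 0, "ry": 0, "rz": 0}
  ],
  "jaw": 1
}}

```text
t: 7.22
eef_pos: [601.9, 181.5, 102.9]
tcp_rot: [-2.187, -0.526, -2.475]
ft_force: [-4.6, 3.5, 1.4]
opening: 0.191
grip_force: 29.9
```

```bash
python3 - <<'E'
from h import *
p,R,s=info()
# lift along n 60, then up, then joint path to tray-up, then descend
P,R1=grasp(RS,rack,PH,SG,-64);off=P-p;print('off',off)
qn,c1=ik(p+60*n,R,k,s['joints']);ql,c2=ik(p+[20,-10,150],R,k,s['joints'])
P2,R2=grasp(RT,rt,PH,SG,-64,0,13,0,90*nt);qt,c3=ik(P2,R2,k);print(c1,c2,c3)
o=np.vstack([jrows([s['joints'],qn],4,False),jrows([qn,ql],6,False)]);prt(o)
N=40;j=jrows([ql,qt],N,False);print(abs(j[:,3:]).max())
print('rack z path',[ (fk(ql+(qt-ql)*u,k)[0]-fk(ql+(qt-ql)*u,k)[1]@np.array([0,0,45])).round().tolist() for u in (0,.25,.5,.75,1)])
print([fk(ql+(qt-ql)*u,k)[1][:,1].round(2).tolist() for u in (0,.25,.5,.75,1)])
# rack-x axis in world along path (block direction)
print([(fk(ql+(qt-ql)*u,k)[1]@(R1.T@s_)).round(2).tolist() for u in (0,.25,.5,.75,1)])
E
```

```text
t 7.2167 q [0.59, 0.832, 1.6, -1.034, 1.338, -1.321] p [601.9 181.5 102.9] fkerr [ 0.2 -0.   0.2] F [-4.6  3.5  1.4] open 0.19137117765093553 grip 29.86291229724884
off [ 0.7986799  -1.99341644 -0.50499404]
1.3926476505873724e-18 9.165912790708513e-27 6.323120748774842e-31
max [0.03 0.6  0.   0.   0.   0.  ] TCP path [[602, 181, 103]]
max [0.48 0.45 0.42 0.01 0.   0.  ] TCP path [[643, 169, 145], [627, 172, 235]]
[{"x":-0.03,"y":-0.59,"z":-0,"rx":-0,"ry":-0,"rz":-0},{"x":-0.01,"y":-0.6,"z":-0,"rx":-0,"ry":-0,"rz":-0},{"x":0.01,"y":-0.6,"z":0,"rx":0,"ry":0,"rz":0},{"x":0.03,"y":-0.6,"z":0,"rx":0,"ry":0,"rz":0},{"x":0.41,"y":-0.45,"z":-0.42,"rx":0.01,"ry":0,"rz":0},{"x":0.43,"y":-0.43,"z":-0.41,"rx":0.01,"ry":0,"rz":0},{"x":0.44,"y":-0.42,"z":-0.41,"rx":0,"ry":0,"rz":0},{"x":0.45,"y":-0.4,"z":-0.4,"rx":-0,"ry":-0,"rz":-0},{"x":0.47,"y":-0.39,"z":-0.4,"rx":-0.01,"ry":-0,"rz":-0},{"x":0.48,"y":-0.37,"z":-0.39,"rx":-0.01,"ry":-0,"rz":-0}]
max [0.28 0.29 0.73 0.64 0.28 0.2 ] TCP path [[622, 171, 253], [596, 97, 200], [565, 46, 158], [540, 14, 127], [528, -5, 108], [533, -22, 101], [553, -48, 107], [583, -92, 123], [614, -160, 149]]
0.64
rack z path [[609.0, 208.0, 275.0], [579.0, 73.0, 191.0], [554.0, -2.0, 144.0], [572.0, -72.0, 140.0], [609.0, -198.0, 172.0]]
[[-0.68, 0.2, -0.71], [-0.56, 0.73, -0.39], [-0.1, 1.0, -0.0], [0.4, 0.83, 0.39], [0.62, 0.33, 0.71]]
[[0.68, -0.2, -0.71], [0.34, -0.23, -0.91], [0.17, 0.01, -0.99], [0.29, 0.29, -0.91], [0.62, 0.33, -0.71]]
```

Opening is 18.1 mm at 30 N, so both tongues are pinched. Lifting.

{"method": "step_arm", "body": {
  "plan": [
    {"x": 0, "y": -0.4, "z": 0, "rx": 0, "ry": 0, "rz": 0},
    {"x": 0, "y": -0.6, "z": 0, "rx": 0, "ry": 0, "rz": 0},
    {"x": 0, "y": -0.7, "z": 0, "rx": 0, "ry": 0, "rz": 0},
    {"x": 0, "y": -0.7, "z": 0, "rx": 0, "ry": 0, "rz": 0},
    {"x": 0.43, "y": -0.47, "z": -0.42, "rx": 0, "ry": 0, "rz": 0},
    {"x": 0.43, "y": -0.47, "z": -0.42, "rx": 0, "ry": 0, "rz": 0},
    {"x": 0.44, "y": -0.47, "z": -0.42, "rx": 0, "ry": 0, "rz": 0},
    {"x": 0.45, "y": -0.47, "z": -0.42, "rx": 0, "ry": 0, "rz": 0},
    {"x": 0.47, "y": -0.47, "z": -0.42, "rx": 0, "ry": 0, "rz": 0},
    {"x": 0.48, "y": -0.47, "z": -0.42, "rx": 0, "ry": 0, "rz": 0}
  ]
}}

```text
t: 8.05
eef_pos: [627.4, 170.5, 260.9]
tcp_rot: [-2.187, -0.526, -2.475]
ft_force: [0.9, 0.8, -2.5]
opening: 0.187
grip_force: 29.9
```

```bash
python3 - <<'E'
from h import *
p,R,s=info();q0=s['joints']
P2,R2=grasp(RT,rt,PH,SG,-64,0,13,0,90*nt);qt,c3=ik(P2,R2,k)
qh,c4=ik(P2+[0,0,80],R2,k,qt)
m=(q0+qh)/2;pm,Rm=fk(m,k);qm,c5=ik(pm+[30,0,110],Rm,k,m);print(c3,c4,c5,qm.round(2),qh.round(2))
o=jrows([q0,qm,qh],40,False);prt(o)
E
```

```text
t 8.05 q [0.556, 0.651, 1.475, -1.01, 1.476, -1.599] p [627.4 170.5 260.9] fkerr [ 0.  -0.1 -0. ] F [ 0.9  0.8 -2.5] open 0.1869514197672216 grip 29.914794266223907
6.323120748774842e-31 5.0772704330807074e-23 1.6488517390771552e-29 [-0.08  0.64  1.24 -0.1   1.85 -1.69] [-0.71  0.73  1.41  0.81  1.71 -1.74]
max [0.39 0.21 0.58 0.63 0.32 0.26] TCP path [[627, 170, 261], [606, 97, 246], [583, 49, 237], [568, 18, 240], [565, -6, 256], [564, -30, 230], [574, -57, 218], [593, -98, 219], [614, -160, 229]]
[{"x":0.39,"y":0.06,"z":0.58,"rx":-0.61,"ry":0.32,"rz":0.26},{"x":0.37,"y":0.04,"z":0.55,"rx":-0.61,"ry":0.31,"rz":0.26},{"x":0.34,"y":0.01,"z":0.52,"rx":-0.61,"ry":0.3,"rz":0.25},{"x":0.32,"y":-0.01,"z":0.49,"rx":-0.62,"ry":0.28,"rz":0.25},{"x":0.3,"y":-0.03,"z":0.46,"rx":-0.62,"ry":0.27,"rz":0.24},{"x":0.27,"y":-0.06,"z":0.42,"rx":-0.62,"ry":0.25,"rz":0.24},{"x":0.25,"y":-0.08,"z":0.39,"rx":-0.62,"ry":0.24,"rz":0.23},{"x":0.23,"y":-0.09,"z":0.35,"rx":-0.63,"ry":0.22,"rz":0.23},{"x":0.21,"y":-0.11,"z":0.32,"rx":-0.63,"ry":0.21,"rz":0.22},{"x":0.2,"y":-0.13,"z":0.28,"rx":-0.63,"ry":0.19,"
[... 1185 characters left out ...]
":-0.15,"y":-0.2,"z":-0.13,"rx":-0.63,"ry":-0.13,"rz":0.16}]
[{"x":-0.16,"y":-0.19,"z":-0.17,"rx":-0.63,"ry":-0.15,"rz":0.17},{"x":-0.17,"y":-0.18,"z":-0.22,"rx":-0.63,"ry":-0.16,"rz":0.17},{"x":-0.18,"y":-0.17,"z":-0.26,"rx":-0.63,"ry":-0.18,"rz":0.17},{"x":-0.19,"y":-0.16,"z":-0.3,"rx":-0.63,"ry":-0.19,"rz":0.17},{"x":-0.2,"y":-0.15,"z":-0.34,"rx":-0.63,"ry":-0.21,"rz":0.17},{"x":-0.21,"y":-0.13,"z":-0.38,"rx":-0.63,"ry":-0.22,"rz":0.17},{"x":-0.23,"y":-0.11,"z":-0.42,"rx":-0.62,"ry":-0.24,"rz":0.17},{"x":-0.24,"y":-0.09,"z":-0.46,"rx":-0.62,"ry":-0.25,"rz":0.17},{"x":-0.25,"y":-0.07,"z":-0.49,"rx":-0.62,"ry":-0.26,"rz":0.17},{"x":-0.27,"y":-0.05,"z":-0.53,"rx":-0.62,"ry":-0.28,"rz":0.17}]
```

{"method": "step_arm", "body": {
  "plan": [
    {"x": 0.39, "y": 0.06, "z": 0.58, "rx": -0.61, "ry": 0.32, "rz": 0.26},
    {"x": 0.37, "y": 0.04, "z": 0.55, "rx": -0.61, "ry": 0.31, "rz": 0.26},
    {"x": 0.34, "y": 0.01, "z": 0.52, "rx": -0.61, "ry": 0.3, "rz": 0.25},
    {"x": 0.32, "y": -0.01, "z": 0.49, "rx": -0.62, "ry": 0.28, "rz": 0.25},
    {"x": 0.3, "y": -0.03, "z": 0.46, "rx": -0.62, "ry": 0.27, "rz": 0.24},
    {"x": 0.27, "y": -0.06, "z": 0.42, "rx": -0.62, "ry": 0.25, "rz": 0.24},
    {"x": 0.25, "y": -0.08, "z": 0.39, "rx": -0.62, "ry": 0.24, "rz": 0.23},
    {"x": 0.23, "y": -0.09, "z": 0.35, "rx": -0.63, "ry": 0.22, "rz": 0.23},
    {"x": 0.21, "y": -0.11, "z": 0.32, "rx": -0.63, "ry": 0.21, "rz": 0.22},
    {"x": 0.2, "y": -0.13, "z": 0.28, "rx": -0.63, "ry": 0.19, "rz": 0.21}
  ]
}}

```text
t: 8.88
eef_pos: [582.8, 48.5, 236.1]
tcp_rot: [-2.603, -0.546, -2.884]
ft_force: [-0.4, -0.1, -2.8]
opening: 0.187
grip_force: 29.9
```

{"method": "step_arm", "body": {
  "plan": [
    {"x": 0.18, "y": -0.14, "z": 0.24, "rx": -0.63, "ry": 0.18, "rz": 0.2},
    {"x": 0.16, "y": -0.15, "z": 0.2, "rx": -0.63, "ry": 0.16, "rz": 0.2},
    {"x": 0.15, "y": -0.16, "z": 0.16, "rx": -0.63, "ry": 0.14, "rz": 0.19},
    {"x": 0.14, "y": -0.17, "z": 0.11, "rx": -0.63, "ry": 0.13, "rz": 0.18},
    {"x": 0.13, "y": -0.18, "z": 0.07, "rx": -0.63, "ry": 0.11, "rz": 0.17},
    {"x": 0.12, "y": -0.19, "z": 0.03, "rx": -0.63, "ry": 0.09, "rz": 0.16},
    {"x": 0.11, "y": -0.19, "z": -0.01, "rx": -0.63, "ry": 0.07, "rz": 0.15},
    {"x": 0.1, "y": -0.2, "z": -0.05, "rx": -0.63, "ry": 0.06, "rz": 0.13},
    {"x": 0.1, "y": -0.2, "z": -0.1, "rx": -0.63, "ry": 0.04, "rz": 0.12},
    {"x": 0.09, "y": -0.2, "z": -0.12, "rx": -0.62, "ry": 0.02, "rz": 0.11}
  ]
}}

```text
t: 9.72
eef_pos: [565.2, -5.9, 255.1]
tcp_rot: [-3.113, -0.588, -3.105]
ft_force: [0.3, -0.1, -2.6]
opening: 0.188
grip_force: 29.9
```

{"method": "step_arm", "body": {
  "plan": [
    {"x": -0.11, "y": -0.18, "z": 0.25, "rx": -0.62, "ry": 0.01, "rz": 0.11},
    {"x": -0.11, "y": -0.19, "z": 0.21, "rx": -0.62, "ry": -0.01, "rz": 0.12},
    {"x": -0.11, "y": -0.2, "z": 0.17, "rx": -0.62, "ry": -0.02, "rz": 0.12},
    {"x": -0.11, "y": -0.2, "z": 0.12, "rx": -0.62, "ry": -0.04, "rz": 0.13},
    {"x": -0.12, "y": -0.21, "z": 0.08, "rx": -0.63, "ry": -0.05, "rz": 0.14},
    {"x": -0.12, "y": -0.21, "z": 0.04, "rx": -0.63, "ry": -0.07, "rz": 0.14},
    {"x": -0.13, "y": -0.21, "z": 0, "rx": -0.63, "ry": -0.09, "rz": 0.15},
    {"x": -0.13, "y": -0.21, "z": -0.05, "rx": -0.63, "ry": -0.1, "rz": 0.15},
    {"x": -0.14, "y": -0.21, "z": -0.09, "rx": -0.63, "ry": -0.12, "rz": 0.16},
    {"x": -0.15, "y": -0.2, "z": -0.13, "rx": -0.63, "ry": -0.13, "rz": 0.16}
  ]
}}

```text
t: 10.55
eef_pos: [574.4, -57.3, 216.0]
tcp_rot: [2.645, -0.564, 2.994]
ft_force: [0.0, 0.2, -2.4]
opening: 0.186
grip_force: 29.9
```

{"method": "step_arm", "body": {
  "plan": [
    {"x": -0.16, "y": -0.19, "z": -0.17, "rx": -0.63, "ry": -0.15, "rz": 0.17},
    {"x": -0.17, "y": -0.18, "z": -0.22, "rx": -0.63, "ry": -0.16, "rz": 0.17},
    {"x": -0.18, "y": -0.17, "z": -0.26, "rx": -0.63, "ry": -0.18, "rz": 0.17},
    {"x": -0.19, "y": -0.16, "z": -0.3, "rx": -0.63, "ry": -0.19, "rz": 0.17},
    {"x": -0.2, "y": -0.15, "z": -0.34, "rx": -0.63, "ry": -0.21, "rz": 0.17},
    {"x": -0.21, "y": -0.13, "z": -0.38, "rx": -0.63, "ry": -0.22, "rz": 0.17},
    {"x": -0.23, "y": -0.11, "z": -0.42, "rx": -0.62, "ry": -0.24, "rz": 0.17},
    {"x": -0.24, "y": -0.09, "z": -0.46, "rx": -0.62, "ry": -0.25, "rz": 0.17},
    {"x": -0.25, "y": -0.07, "z": -0.49, "rx": -0.62, "ry": -0.26, "rz": 0.17},
    {"x": -0.27, "y": -0.05, "z": -0.53, "rx": -0.62, "ry": -0.28, "rz": 0.17}
  ]
}}

```text
t: 11.38
eef_pos: [614.2, -159.4, 227.4]
tcp_rot: [2.182, -0.523, 2.678]
ft_force: [0.3, 0.3, -2.6]
opening: 0.184
grip_force: 29.9
```

```bash
python3 - <<'E'
from h import *
p,R,s=info()
P2,R2=grasp(RT,rt,PH,SG,-64,0,13);d=R2.T@(P2-p);print('to seat tool',d.round(1),'rv',Ro.from_matrix(R.T@R2).as_rotvec().round(3),'n,s,b comps',((P2-p)@nt).round(1),((P2-p)@st).round(1),((P2-p)@bt).round(1))
c=cam('top');im=c['image'][...,::-1].copy();rv=cv2.Rodrigues(np.array(c['R']))[0]
pr=lambda X:cv2.projectPoints(np.array(X,float).reshape(-1,1,3),rv,np.array(c['t'],float),c['K'],c['D'])[0][:,0]
pk=(p-P2)+rt
for v in((38,40,-16),(38,-40,-16),(-38,40,-16),(-38,-40,-16),(-108,20,4),(-108,-20,4)):
    u=pr(pk+RT@np.array(v))[0];cv2.circle(im,(int(u[0]),int(u[1])),2,(0,255,0),1)
cv2.imwrite('pics/top4.png',cv2.resize(im[160:360,380:640],(780,600)))
E
```

```text
t 11.3833 q [-0.714, 0.727, 1.416, 0.817, 1.705, -1.744] p [ 614.2 -159.4  227.4] fkerr [-0.1 -0.   0. ] F [ 0.3  0.3 -2.6] open 0.18413386689043448 grip 29.94480013847351
to seat tool [ -38.8 -145.6   38.9] rv [ 0.005  0.001 -0.   ] n,s,b comps -145.6 55.0 0.1
```

View pics/top4.png

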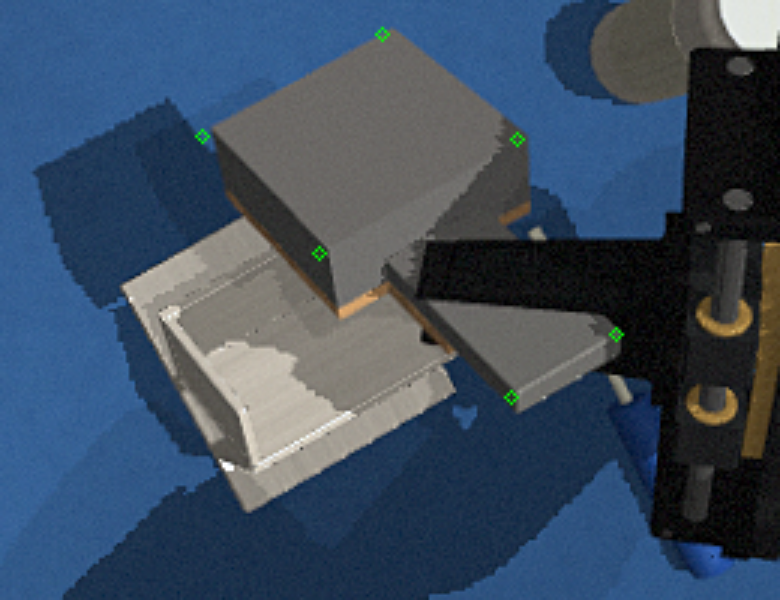

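The picture shows the pair turned over, cover underneath and still closed (block corners at (213,130) and (395,30), cover edge at (340,310)). It sits about 4 mm toward -y of the prediction. I'll shift for that and lower it.

{"method": "step_arm", "body": {
  "plan": [
    {"x": -0.13, "y": -0.4, "z": 0.15, "rx": 0.05, "ry": 0, "rz": 0},
    {"x": -0.13, "y": -0.4, "z": 0.15, "rx": 0, "ry": 0, "rz": 0},
    {"x": -0.13, "y": -0.4, "z": 0.15, "rx": 0, "ry": 0, "rz": 0},
    {"x": -0.13, "y": -0.4, "z": 0.15, "rx": 0, "ry": 0, "rz": 0},
    {"x": -0.13, "y": -0.4, "z": 0.15, "rx": 0, "ry": 0, "rz": 0},
    {"x": -0.13, "y": -0.4, "z": 0.15, "rx": 0, "ry": 0, "rz": 0},
    {"x": -0.13, "y": -0.4, "z": 0.15, "rx": 0, "ry": 0, "rz": 0},
    {"x": -0.13, "y": -0.4, "z": 0.15, "rx": 0, "ry": 0, "rz": 0},
    {"x": -0.13, "y": -0.4, "z": 0.15, "rx": 0, "ry": 0, "rz": 0},
    {"x": -0.13, "y": -0.4, "z": 0.15, "rx": 0, "ry": 0, "rz": 0}
  ]
}}

```text
t: 12.27
eef_pos: [580.9, -172.5, 121.1]
tcp_rot: [2.188, -0.523, 2.68]
ft_force: [1.0, 0.2, -2.5]
opening: 0.187
grip_force: 30.0
```

{"method": "step_arm", "body": {
  "plan": [
    {"x": 0, "y": -0.2, "z": 0, "rx": 0, "ry": 0, "rz": 0},
    {"x": 0, "y": -0.2, "z": 0, "rx": 0, "ry": 0, "rz": 0},
    {"x": 0, "y": -0.2, "z": 0, "rx": 0, "ry": 0, "rz": 0},
    {"x": 0, "y": -0.2, "z": 0, "rx": 0, "ry": 0, "rz": 0},
    {"x": 0, "y": -0.2, "z": 0, "rx": 0, "ry": 0, "rz": 0},
    {"x": 0, "y": -0.2, "z": 0, "rx": 0, "ry": 0, "rz": 0},
    {"x": 0, "y": -0.2, "z": 0, "rx": 0, "ry": 0, "rz": 0},
    {"x": 0, "y": -0.2, "z": 0, "rx": 0, "ry": 0, "rz": 0},
    {"x": 0, "y": -0.1, "z": 0, "rx": 0, "ry": 0, "rz": 0},
    {"x": 0, "y": 0, "z": 0, "rx": 0, "ry": 0, "rz": 0}
  ]
}}

```text
t: 13.1
eef_pos: [554.4, -186.9, 91.8]
tcp_rot: [2.187, -0.523, 2.68]
ft_force: [-0.5, 0.4, -2.0]
opening: 0.189
grip_force: 30.0
```

```bash
python3 - <<'E'
from h import *
p,R,s=info();P2,R2=grasp(RT,rt,PH,SG,-64,0,13);print('remaining n,s,b',((P2-p)@nt).round(1),((P2-p)@st).round(1),((P2-p)@bt).round(1))
c=cam('top');Wd=world(c);d=(Wd-(414.8*at-462.5*bt))
l=np.stack([d@st,d@bt,d@nt],-1)
# rack underside (now top): grey plane seen at n~ 42.4+38=80 when seated
m=(c['depth']>0)&(abs(l[...,1])<45)&(l[...,2]>70)&(l[...,2]<110)&(c['image'].max(2)>70)
h=l[m];print(len(h),'n',np.percentile(h[:,2],[5,50,95]).round(1),'s',np.percentile(h[:,0],[1,99]).round(1),'b',np.percentile(h[:,1],[1,99]).round(1))
E
```

```text
t 13.1 q [-0.799, 0.86, 1.563, 0.74, 1.551, -1.988] p [ 554.4 -186.9   91.8] fkerr [ 0.  -0.1  0.2] F [-0.5  0.4 -2. ] open 0.18859809540556421 grip 29.953392148017883
remaining n,s,b -3.3 5.5 -4.0
5936 n [ 73.6  85.6 105.4] s [-182.3 1161.4] b [-43.8  43.4]
```

{"method": "step_arm", "body": {
  "plan": [
    {"x": 0, "y": -0.04, "z": 0, "rx": 0, "ry": 0, "rz": 0},
    {"x": 0, "y": -0.04, "z": 0, "rx": 0, "ry": 0, "rz": 0},
    {"x": 0, "y": -0.04, "z": 0, "rx": 0, "ry": 0, "rz": 0},
    {"x": -0.02, "y": 0, "z": 0.02, "rx": 0, "ry": 0, "rz": 0},
    {"x": -0.02, "y": 0, "z": 0.02, "rx": 0, "ry": 0, "rz": 0},
    {"x": -0.02, "y": 0, "z": 0.02, "rx": 0, "ry": 0, "rz": 0},
    {"x": -0.02, "y": 0, "z": 0.02, "rx": 0, "ry": 0, "rz": 0},
    {"x": 0, "y": 0, "z": 0, "rx": 0, "ry": 0, "rz": 0},
    {"x": 0, "y": 0, "z": 0, "rx": 0, "ry": 0, "rz": 0},
    {"x": 0, "y": 0, "z": 0, "rx": 0, "ry": 0, "rz": 0}
  ]
}}

```text
t: 13.98
eef_pos: [554.1, -187.2, 88.9]
tcp_rot: [2.187, -0.523, 2.681]
ft_force: [-7.0, -5.9, 5.3]
opening: 0.188
grip_force: 30.0
```

{"method": "step_arm", "body": {
  "plan": [
    {"x": 0.02, "y": -0.04, "z": -0.02, "rx": 0, "ry": 0, "rz": 0},
    {"x": 0, "y": -0.04, "z": 0, "rx": 0, "ry": 0, "rz": 0},
    {"x": 0, "y": -0.02, "z": 0, "rx": 0, "ry": 0, "rz": 0},
    {"x": 0, "y": 0, "z": 0, "rx": 0, "ry": 0, "rz": 0},
    {"x": 0, "y": 0, "z": 0, "rx": 0, "ry": 0, "rz": 0},
    {"x": 0, "y": 0, "z": 0, "rx": 0, "ry": 0, "rz": 0},
    {"x": 0, "y": 0, "z": 0, "rx": 0, "ry": 0, "rz": 0},
    {"x": 0, "y": 0, "z": 0, "rx": 0, "ry": 0, "rz": 0},
    {"x": 0, "y": 0, "z": 0, "rx": 0, "ry": 0, "rz": 0},
    {"x": 0, "y": 0, "z": 0, "rx": 0, "ry": 0, "rz": 0}
  ]
}}

```text
t: 14.82
eef_pos: [552.8, -188.0, 87.5]
tcp_rot: [2.187, -0.522, 2.681]
ft_force: [-1.7, -3.4, 6.7]
opening: 0.186
grip_force: 30.0
```

{"method": "step_arm", "body": {
  "plan": [
    {"x": 0, "y": 0, "z": 0, "rx": 0, "ry": 0, "rz": 0},
    {"x": 0, "y": 0, "z": 0, "rx": 0, "ry": 0, "rz": 0},
    {"x": 0, "y": 0, "z": 0, "rx": 0, "ry": 0, "rz": 0},
    {"x": 0, "y": 0, "z": 0, "rx": 0, "ry": 0, "rz": 0},
    {"x": 0, "y": 0, "z": 0, "rx": 0, "ry": 0, "rz": 0},
    {"x": 0.18, "y": 0.03, "z": -0.18, "rx": 0, "ry": 0, "rz": 0},
    {"x": 0.18, "y": 0.03, "z": -0.18, "rx": 0, "ry": 0, "rz": 0},
    {"x": 0.18, "y": 0.03, "z": -0.18, "rx": 0, "ry": 0, "rz": 0},
    {"x": 0.18, "y": 0.03, "z": -0.18, "rx": 0, "ry": 0, "rz": 0},
    {"x": 0.16, "y": 0, "z": -0.16, "rx": 0, "ry": 0, "rz": 0}
  ],
  "jaw": 0.15
}}

```text
t: 15.65
eef_pos: [534.8, -197.6, 111.8]
tcp_rot: [2.188, -0.522, 2.68]
ft_force: [0.2, 0.1, 0.0]
opening: 0.428
grip_force: 0.0
```

```bash
python3 - <<'E'
from h import *
p,R,s=info();c=cam('top');cv2.imwrite('pics/top5.png',cv2.resize(c['image'][190:340,420:620,::-1],(800,600)))
E
```

```text
t 15.65 q [-0.831, 0.824, 1.581, 0.716, 1.577, -1.993] p [ 534.8 -197.6  111.8] fkerr [ 0.  -0.1  0.2] F [0.2 0.1 0. ] open 0.42785379373187193 grip 0.0
```

View pics/top5.png

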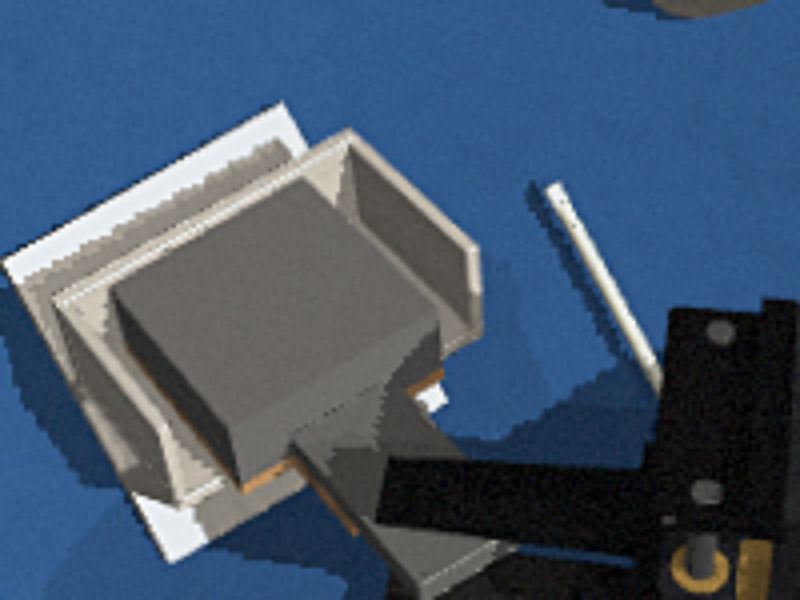

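The rack sits face down on the cover in the tray, square to the walls. The cover tongue ends at (355,530) and the finger is past it on the rack tongue. Gripping the rack tongue alone.

{"method": "step_arm", "body": {
  "plan": [
    {"x": 0, "y": 0, "z": 0, "rx": 0, "ry": 0, "rz": 0},
    {"x": 0, "y": 0, "z": 0, "rx": 0, "ry": 0, "rz": 0},
    {"x": 0, "y": 0, "z": 0, "rx": 0, "ry": 0, "rz": 0},
    {"x": 0, "y": 0, "z": 0, "rx": 0, "ry": 0, "rz": 0},
    {"x": 0, "y": 0, "z": 0, "rx": 0, "ry": 0, "rz": 0},
    {"x": 0, "y": 0, "z": 0, "rx": 0, "ry": 0, "rz": 0},
    {"x": 0, "y": 0, "z": 0, "rx": 0, "ry": 0, "rz": 0},
    {"x": 0, "y": 0, "z": 0, "rx": 0, "ry": 0, "rz": 0},
    {"x": 0, "y": 0, "z": 0, "rx": 0, "ry": 0, "rz": 0},
    {"x": 0, "y": 0, "z": 0, "rx": 0, "ry": 0, "rz": 0}
  ],
  "jaw": 1
}}

```text
t: 16.53
eef_pos: [535.2, -197.2, 110.7]
tcp_rot: [2.188, -0.523, 2.68]
ft_force: [1.1, 0.3, -2.3]
opening: 0.123
grip_force: 30.0
```

{"method": "step_arm", "body": {
  "plan": [
    {"x": 0, "y": 0.08, "z": 0, "rx": 0, "ry": 0, "rz": 0},
    {"x": 0, "y": 0.1, "z": 0, "rx": 0, "ry": 0, "rz": 0},
    {"x": 0, "y": 0.1, "z": 0, "rx": 0, "ry": 0, "rz": 0},
    {"x": 0, "y": 0.1, "z": 0, "rx": 0, "ry": 0, "rz": 0},
    {"x": 0, "y": 0.12, "z": 0, "rx": 0, "ry": 0, "rz": 0},
    {"x": 0, "y": 0.15, "z": 0, "rx": 0, "ry": 0, "rz": 0},
    {"x": 0, "y": 0.15, "z": 0, "rx": 0, "ry": 0, "rz": 0},
    {"x": 0, "y": 0.2, "z": 0, "rx": 0, "ry": 0, "rz": 0},
    {"x": 0, "y": 0.2, "z": 0, "rx": 0, "ry": 0, "rz": 0},
    {"x": 0, "y": 0.2, "z": 0, "rx": 0, "ry": 0, "rz": 0}
  ]
}}

```text
t: 17.37
eef_pos: [557.3, -185.2, 136.1]
tcp_rot: [2.188, -0.523, 2.68]
ft_force: [-0.3, -0.3, -1.9]
opening: 0.128
grip_force: 30.0
```

{"method": "step_arm", "body": {
  "plan": [
    {"x": 0, "y": 0.3, "z": 0, "rx": 0, "ry": 0, "rz": 0},
    {"x": 0, "y": 0.4, "z": 0, "rx": 0, "ry": 0, "rz": 0},
    {"x": 0, "y": 0.4, "z": 0, "rx": 0, "ry": 0, "rz": 0},
    {"x": 0, "y": 0.4, "z": 0, "rx": 0, "ry": 0, "rz": 0},
    {"x": 0, "y": 0.4, "z": 0, "rx": 0, "ry": 0, "rz": 0},
    {"x": 0, "y": 0.4, "z": 0, "rx": 0, "ry": 0, "rz": 0},
    {"x": 0, "y": 0.4, "z": 0, "rx": 0, "ry": 0, "rz": 0},
    {"x": 0.2, "y": 0.4, "z": -0.2, "rx": 0, "ry": 0, "rz": 0},
    {"x": 0.3, "y": 0.4, "z": -0.3, "rx": 0, "ry": 0, "rz": 0},
    {"x": 0.4, "y": 0.4, "z": -0.4, "rx": 0, "ry": 0, "rz": 0}
  ]
}}

```text
t: 18.2
eef_pos: [597.7, -162.9, 228.2]
tcp_rot: [2.187, -0.523, 2.681]
ft_force: [-0.5, -0.4, -1.3]
opening: 0.124
grip_force: 30.0
```

```bash
python3 - <<'E'
from h import *
p,R,s=info();q0=s['joints']
# rack pose relative to tool at regrasp: p_re=(535.2,-197.2,110.7) with rack seated; use same offset on the stand
pre=np.array([535.2,-197.2,110.7]);Rre=Ro.from_euler('xyz',[2.188,-.523,2.68]).as_matrix()
off=Rre.T@(rt-pre);Rel=Rre.T@RT;print('rack in tool',off.round(1),Rel.round(2).tolist())
np.savez('g.npz',off=off,Rel=Rel)
R2=RS@Rel.T;P2=rack-R2@off
qb,c1=ik(P2,R2,k);qu,c2=ik(P2+60*n-4*s_,R2,k,qb);qh,c3=ik(P2+60*n-4*s_+[0,0,70],R2,k,qb)
m=(q0+qh)/2;pm,Rm=fk(m,k);qm,c4=ik([pm[0]+20,pm[1],max(pm[2],250)],Rm,k,m);print(c1,c2,c3,c4,qb.round(2),P2.round(1))
prt(jrows([q0,qm,qh],40,False))
c=cam('top');cv2.imwrite('pics/top6.png',cv2.resize(c['image'][160:340,400:640,::-1],(800,600)))
E
```

```text
t 18.2 q [-0.731, 0.712, 1.444, 0.798, 1.708, -1.766] p [ 597.7 -162.9  228.2] fkerr [-0.1 -0.   0. ] F [-0.5 -0.4 -1.3] open 0.12449590242299392 grip 29.999815821647644
rack in tool [-72.4  11.7  21.6] [[-0.71, -0.71, 0.0], [0.0, -0.0, -1.0], [0.71, -0.71, 0.0]]
3.2766798323624555e-30 8.018261813069847e-19 1.096297872615524e-30 1.0839495898137407e-30 [ 0.61  0.78  1.64 -1.02  1.35 -1.32] [577.5 182.9 125.7]
max [0.42 0.19 0.6  0.64 0.35 0.25] TCP path [[598, -163, 228], [575, -100, 217], [553, -58, 215], [540, -31, 226], [539, -9, 250], [545, 13, 231], [564, 45, 226], [591, 95, 230], [615, 172, 241]]
[{"x":0.3,"y":0.01,"z":0.54,"rx":0.62,"ry":0.29,"rz":-0.14},{"x":0.28,"y":0.03,"z":0.51,"rx":0.62,"ry":0.28,"rz":-0.14},{"x":0.27,"y":0.05,"z":0.47,"rx":0.62,"ry":0.26,"rz":-0.15},{"x":0.25,"y":0.07,"z":0.44,"rx":0.62,"ry":0.25,"rz":-0.15},{"x":0.24,"y":0.09,"z":0.4,"rx":0.63,"ry":0.23,"rz":-0.15},{"x":0.22,"y":0.11,"z":0.36,"rx":0.63,"ry":0.22,"rz":-0.15},{"x":0.21,"y":0.13,"z":0.32,"rx":0.63,"ry":0.2,"rz":-0.15},{"x":0.2,"y":0.14,"z":0.28,"rx":0.63,"ry":0.19,"rz":-0.15},{"x":0.19,"y":
[... 1255 characters left out ...]
,"rz":-0.19},{"x":-0.21,"y":0.16,"z":-0.23,"rx":0.63,"ry":-0.19,"rz":-0.2}]
[{"x":-0.23,"y":0.15,"z":-0.27,"rx":0.63,"ry":-0.21,"rz":-0.21},{"x":-0.24,"y":0.14,"z":-0.31,"rx":0.63,"ry":-0.23,"rz":-0.21},{"x":-0.26,"y":0.13,"z":-0.35,"rx":0.62,"ry":-0.24,"rz":-0.22},{"x":-0.28,"y":0.11,"z":-0.39,"rx":0.62,"ry":-0.26,"rz":-0.23},{"x":-0.3,"y":0.1,"z":-0.43,"rx":0.62,"ry":-0.28,"rz":-0.23},{"x":-0.32,"y":0.08,"z":-0.46,"rx":0.61,"ry":-0.29,"rz":-0.24},{"x":-0.35,"y":0.07,"z":-0.5,"rx":0.61,"ry":-0.31,"rz":-0.24},{"x":-0.37,"y":0.05,"z":-0.53,"rx":0.61,"ry":-0.32,"rz":-0.24},{"x":-0.4,"y":0.03,"z":-0.56,"rx":0.6,"ry":-0.34,"rz":-0.25},{"x":-0.42,"y":0.01,"z":-0.6,"rx":0.6,"ry":-0.35,"rz":-0.25}]
```

View pics/top6.png

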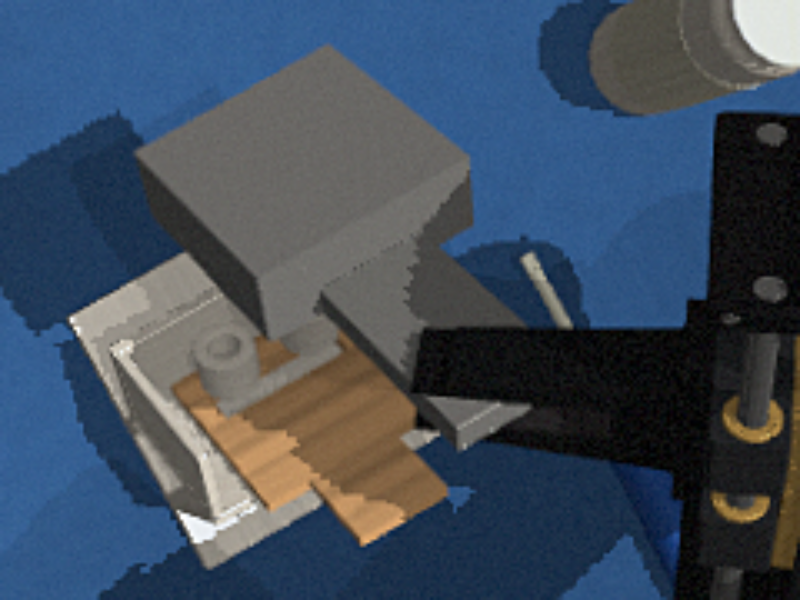

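The cover (320,430) and both bushings (225,365) and (315,335) stay in the tray, and the rack is alone in the gripper. I'll rise a little more, then carry the rack back.

{"method": "step_arm", "body": {
  "plan": [
    {"x": 0.12, "y": 0.17, "z": -0.12, "rx": 0, "ry": 0, "rz": 0},
    {"x": 0.12, "y": 0.17, "z": -0.12, "rx": 0, "ry": 0, "rz": 0},
    {"x": 0.12, "y": 0.17, "z": -0.12, "rx": 0, "ry": 0, "rz": 0},
    {"x": 0.12, "y": 0.17, "z": -0.12, "rx": 0, "ry": 0, "rz": 0},
    {"x": 0.12, "y": 0.17, "z": -0.12, "rx": 0, "ry": 0, "rz": 0},
    {"x": 0.12, "y": 0.17, "z": -0.12, "rx": 0, "ry": 0, "rz": 0},
    {"x": 0.12, "y": 0.17, "z": -0.12, "rx": 0, "ry": 0, "rz": 0},
    {"x": 0.12, "y": 0.17, "z": -0.12, "rx": 0, "ry": 0, "rz": 0},
    {"x": 0.12, "y": 0.17, "z": -0.12, "rx": 0, "ry": 0, "rz": 0},
    {"x": 0.12, "y": 0.17, "z": -0.12, "rx": 0, "ry": 0, "rz": 0}
  ]
}}

```text
t: 19.08
eef_pos: [597.8, -163.1, 287.7]
tcp_rot: [2.188, -0.523, 2.68]
ft_force: [0.9, 0.2, -0.6]
opening: 0.125
grip_force: 30.0
```

{"method": "step_arm", "body": {
  "plan": [
    {"x": 0.3, "y": 0.01, "z": 0.54, "rx": 0.62, "ry": 0.29, "rz": -0.14},
    {"x": 0.28, "y": 0.03, "z": 0.51, "rx": 0.62, "ry": 0.28, "rz": -0.14},
    {"x": 0.27, "y": 0.05, "z": 0.47, "rx": 0.62, "ry": 0.26, "rz": -0.15},
    {"x": 0.25, "y": 0.07, "z": 0.44, "rx": 0.62, "ry": 0.25, "rz": -0.15},
    {"x": 0.24, "y": 0.09, "z": 0.4, "rx": 0.63, "ry": 0.23, "rz": -0.15},
    {"x": 0.22, "y": 0.11, "z": 0.36, "rx": 0.63, "ry": 0.22, "rz": -0.15},
    {"x": 0.21, "y": 0.13, "z": 0.32, "rx": 0.63, "ry": 0.2, "rz": -0.15},
    {"x": 0.2, "y": 0.14, "z": 0.28, "rx": 0.63, "ry": 0.19, "rz": -0.15},
    {"x": 0.19, "y": 0.15, "z": 0.24, "rx": 0.63, "ry": 0.17, "rz": -0.15},
    {"x": 0.18, "y": 0.16, "z": 0.2, "rx": 0.63, "ry": 0.15, "rz": -0.15}
  ]
}}

```text
t: 19.92
eef_pos: [553.0, -58.4, 274.3]
tcp_rot: [2.654, -0.588, 2.989]
ft_force: [0.4, -1.2, -1.4]
opening: 0.128
grip_force: 30.0
```

{"method": "step_arm", "body": {
  "plan": [
    {"x": 0.17, "y": 0.17, "z": 0.16, "rx": 0.63, "ry": 0.14, "rz": -0.15},
    {"x": 0.16, "y": 0.18, "z": 0.12, "rx": 0.63, "ry": 0.12, "rz": -0.14},
    {"x": 0.15, "y": 0.19, "z": 0.08, "rx": 0.63, "ry": 0.1, "rz": -0.14},
    {"x": 0.14, "y": 0.19, "z": 0.04, "rx": 0.63, "ry": 0.09, "rz": -0.14},
    {"x": 0.14, "y": 0.19, "z": 0, "rx": 0.63, "ry": 0.07, "rz": -0.13},
    {"x": 0.13, "y": 0.19, "z": -0.05, "rx": 0.63, "ry": 0.05, "rz": -0.13},
    {"x": 0.13, "y": 0.19, "z": -0.09, "rx": 0.63, "ry": 0.04, "rz": -0.12},
    {"x": 0.12, "y": 0.19, "z": -0.13, "rx": 0.63, "ry": 0.02, "rz": -0.12},
    {"x": 0.12, "y": 0.18, "z": -0.17, "rx": 0.63, "ry": 0, "rz": -0.11},
    {"x": 0.12, "y": 0.18, "z": -0.21, "rx": 0.63, "ry": -0.01, "rz": -0.1}
  ]
}}

```text
t: 20.75
eef_pos: [539.0, -9.6, 309.4]
tcp_rot: [-3.098, -0.614, -3.12]
ft_force: [-0.0, 0.9, -1.2]
opening: 0.124
grip_force: 30.0
```

{"method": "step_arm", "body": {
  "plan": [
    {"x": -0.11, "y": 0.18, "z": 0.13, "rx": 0.63, "ry": -0.03, "rz": -0.1},
    {"x": -0.13, "y": 0.18, "z": 0.1, "rx": 0.64, "ry": -0.05, "rz": -0.12},
    {"x": -0.13, "y": 0.18, "z": 0.06, "rx": 0.64, "ry": -0.07, "rz": -0.13},
    {"x": -0.14, "y": 0.18, "z": 0.02, "rx": 0.64, "ry": -0.08, "rz": -0.14},
    {"x": -0.15, "y": 0.18, "z": -0.02, "rx": 0.64, "ry": -0.1, "rz": -0.15},
    {"x": -0.16, "y": 0.18, "z": -0.06, "rx": 0.64, "ry": -0.12, "rz": -0.16},
    {"x": -0.17, "y": 0.18, "z": -0.11, "rx": 0.64, "ry": -0.14, "rz": -0.17},
    {"x": -0.18, "y": 0.17, "z": -0.15, "rx": 0.64, "ry": -0.16, "rz": -0.18},
    {"x": -0.19, "y": 0.17, "z": -0.19, "rx": 0.63, "ry": -0.18, "rz": -0.19},
    {"x": -0.21, "y": 0.16, "z": -0.23, "rx": 0.63, "ry": -0.19, "rz": -0.2}
  ]
}}

```text
t: 21.58
eef_pos: [564.1, 43.7, 285.3]
tcp_rot: [-2.585, -0.561, -2.897]
ft_force: [-0.1, -0.9, -2.1]
opening: 0.123
grip_force: 30.0
```

{"method": "step_arm", "body": {
  "plan": [
    {"x": -0.23, "y": 0.15, "z": -0.27, "rx": 0.63, "ry": -0.21, "rz": -0.21},
    {"x": -0.24, "y": 0.14, "z": -0.31, "rx": 0.63, "ry": -0.23, "rz": -0.21},
    {"x": -0.26, "y": 0.13, "z": -0.35, "rx": 0.62, "ry": -0.24, "rz": -0.22},
    {"x": -0.28, "y": 0.11, "z": -0.39, "rx": 0.62, "ry": -0.26, "rz": -0.23},
    {"x": -0.3, "y": 0.1, "z": -0.43, "rx": 0.62, "ry": -0.28, "rz": -0.23},
    {"x": -0.32, "y": 0.08, "z": -0.46, "rx": 0.61, "ry": -0.29, "rz": -0.24},
    {"x": -0.35, "y": 0.07, "z": -0.5, "rx": 0.61, "ry": -0.31, "rz": -0.24},
    {"x": -0.37, "y": 0.05, "z": -0.53, "rx": 0.61, "ry": -0.32, "rz": -0.24},
    {"x": -0.4, "y": 0.03, "z": -0.56, "rx": 0.6, "ry": -0.34, "rz": -0.25},
    {"x": -0.42, "y": 0.01, "z": -0.6, "rx": 0.6, "ry": -0.35, "rz": -0.25}
  ]
}}

```text
t: 22.42
eef_pos: [615.3, 170.6, 300.4]
tcp_rot: [-2.186, -0.522, -2.474]
ft_force: [0.6, 0.0, -1.7]
opening: 0.122
grip_force: 30.0
```

```bash
python3 - <<'E'
from h import *
p,R,s=info();g=np.load('g.npz');R2=RS@g['Rel'].T;P2=rack-R2@g['off'];d=P2-p
print('n,s,b',(d@n).round(1),(d@s_).round(1),(d@b).round(1),'tool',(R.T@d).round(1),'rv',Ro.from_matrix(R.T@R2).as_rotvec().round(3))
# measure rack in hand: rack frame coordinates of visible grey pixels, expecting predicted centre
pk=p+R@g['off'];Rk=R@g['Rel'];c=cam('top');Wd=world(c);l=(Wd-pk)@Rk
m=(c['depth']>0)&(abs(l[...,2]-16)<8)&(abs(l[...,0])<60)&(abs(l[...,1])<60)&(c['image'].max(2)>50)
h=l[m];print(len(h),'x',np.percentile(h[:,0],[1,99]).round(1),'y',np.percentile(h[:,1],[1,99]).round(1),'z',np.percentile(h[:,2],[5,50,95]).round(1))
E
```

```text
t 22.4167 q [0.565, 0.597, 1.466, -1.003, 1.513, -1.646] p [615.3 170.6 300.4] fkerr [-0.  -0.1 -0.1] F [ 0.6  0.  -1.7] open 0.12221556949217555 grip 29.99931961297989
n,s,b -151.6 95.4 0.9 tool [-67.9 151.7  66.9] rv [ 0.002  0.003 -0.002]
4635 x [-58.7  34.4] y [-42.7  36.7] z [10.5 19.7 20.9]
```

{"method": "step_arm", "body": {
  "plan": [
    {"x": -0.26, "y": 0.4, "z": 0.24, "rx": 0.02, "ry": 0.03, "rz": -0.02},
    {"x": -0.26, "y": 0.4, "z": 0.24, "rx": 0, "ry": 0, "rz": 0},
    {"x": -0.26, "y": 0.4, "z": 0.24, "rx": 0, "ry": 0, "rz": 0},
    {"x": -0.26, "y": 0.4, "z": 0.24, "rx": 0, "ry": 0, "rz": 0},
    {"x": -0.26, "y": 0.4, "z": 0.24, "rx": 0, "ry": 0, "rz": 0},
    {"x": -0.26, "y": 0.4, "z": 0.24, "rx": 0, "ry": 0, "rz": 0},
    {"x": -0.26, "y": 0.4, "z": 0.24, "rx": 0, "ry": 0, "rz": 0},
    {"x": -0.26, "y": 0.4, "z": 0.24, "rx": 0, "ry": 0, "rz": 0},
    {"x": -0.26, "y": 0.4, "z": 0.24, "rx": 0, "ry": 0, "rz": 0},
    {"x": -0.26, "y": 0.4, "z": 0.24, "rx": 0, "ry": 0, "rz": 0}
  ]
}}

```text
t: 23.3
eef_pos: [608.4, 175.2, 165.7]
tcp_rot: [-2.184, -0.526, -2.477]
ft_force: [0.3, -0.5, -1.6]
opening: 0.125
grip_force: 30.0
```

{"method": "step_arm", "body": {
  "plan": [
    {"x": 0, "y": 0.2, "z": 0, "rx": 0, "ry": 0, "rz": 0},
    {"x": 0, "y": 0.2, "z": 0, "rx": 0, "ry": 0, "rz": 0},
    {"x": 0, "y": 0.2, "z": 0, "rx": 0, "ry": 0, "rz": 0},
    {"x": 0, "y": 0.2, "z": 0, "rx": 0, "ry": 0, "rz": 0},
    {"x": 0, "y": 0.2, "z": 0, "rx": 0, "ry": 0, "rz": 0},
    {"x": 0, "y": 0.2, "z": 0, "rx": 0, "ry": 0, "rz": 0},
    {"x": 0, "y": 0.2, "z": 0, "rx": 0, "ry": 0, "rz": 0},
    {"x": 0, "y": 0.2, "z": 0, "rx": 0, "ry": 0, "rz": 0},
    {"x": 0, "y": 0.1, "z": 0, "rx": 0, "ry": 0, "rz": 0},
    {"x": 0, "y": 0, "z": 0, "rx": 0, "ry": 0, "rz": 0}
  ]
}}

```text
t: 24.13
eef_pos: [579.2, 183.8, 136.6]
tcp_rot: [-2.185, -0.527, -2.477]
ft_force: [-0.7, -0.3, -3.2]
opening: 0.13
grip_force: 30.0
```

```bash
python3 - <<'E'
from h import *
p,R,s=info();g=np.load('g.npz');R2=RS@g['Rel'].T;P2=rack-R2@g['off'];d=P2-p
print('n,s,b',(d@n).round(1),(d@s_).round(1),(d@b).round(1))
c=cam('top');Wd=world(c);l=(Wd-rack)@RS
m=(c['depth']>0)&(abs(l[...,2]-20)<12)&(l[...,0]>-60)&(l[...,0]<60)&(abs(l[...,1])<50)&(c['image'].max(2)>50)&(np.ptp(c['image'].astype(int),axis=2)<40)
h=l[m];print(len(h),'x',np.percentile(h[:,0],[1,99]).round(1),'y',np.percentile(h[:,1],[1,99]).round(1),'z',np.percentile(h[:,2],[5,50,95]).round(1))
E
```

```text
t 24.1333 q [0.612, 0.77, 1.633, -1.014, 1.367, -1.338] p [579.2 183.8 136.6] fkerr [ 0.1 -0.   0.1] F [-0.7 -0.3 -3.2] open 0.129695751716435 grip 30.00034511089325
n,s,b -8.7 6.7 -1.4
2956 x [-58.4  28.9] y [-41.7  38.1] z [11.6 28.3 29.9]
```

{"method": "step_arm", "body": {
  "plan": [
    {"x": -0.02, "y": 0.05, "z": 0.02, "rx": 0, "ry": 0, "rz": 0},
    {"x": -0.02, "y": 0.05, "z": 0.02, "rx": 0, "ry": 0, "rz": 0},
    {"x": -0.02, "y": 0.05, "z": 0.02, "rx": 0, "ry": 0, "rz": 0},
    {"x": -0.02, "y": 0.05, "z": 0.02, "rx": 0, "ry": 0, "rz": 0},
    {"x": -0.02, "y": 0.05, "z": 0.02, "rx": 0, "ry": 0, "rz": 0},
    {"x": -0.02, "y": 0.05, "z": 0.02, "rx": 0, "ry": 0, "rz": 0},
    {"x": 0, "y": 0.04, "z": 0, "rx": 0, "ry": 0, "rz": 0},
    {"x": 0, "y": 0.04, "z": 0, "rx": 0, "ry": 0, "rz": 0},
    {"x": 0, "y": 0, "z": 0, "rx": 0, "ry": 0, "rz": 0},
    {"x": 0, "y": 0, "z": 0, "rx": 0, "ry": 0, "rz": 0}
  ]
}}

```text
t: 25.02
eef_pos: [576.0, 184.7, 127.3]
tcp_rot: [-2.184, -0.526, -2.477]
ft_force: [0.9, 0.3, -0.9]
opening: 0.125
grip_force: 30.0
```

No contact yet, so I continue in small steps.

{"method": "step_arm", "body": {
  "plan": [
    {"x": 0, "y": 0.03, "z": 0, "rx": 0, "ry": 0, "rz": 0},
    {"x": 0, "y": 0.03, "z": 0, "rx": 0, "ry": 0, "rz": 0},
    {"x": 0, "y": 0.03, "z": 0, "rx": 0, "ry": 0, "rz": 0},
    {"x": 0, "y": 0, "z": 0, "rx": 0, "ry": 0, "rz": 0},
    {"x": 0, "y": 0, "z": 0, "rx": 0, "ry": 0, "rz": 0},
    {"x": 0, "y": 0, "z": 0, "rx": 0, "ry": 0, "rz": 0},
    {"x": 0, "y": 0, "z": 0, "rx": 0, "ry": 0, "rz": 0},
    {"x": 0, "y": 0, "z": 0, "rx": 0, "ry": 0, "rz": 0},
    {"x": 0, "y": 0, "z": 0, "rx": 0, "ry": 0, "rz": 0},
    {"x": 0, "y": 0, "z": 0, "rx": 0, "ry": 0, "rz": 0}
  ]
}}

```text
t: 25.85
eef_pos: [574.5, 185.1, 125.7]
tcp_rot: [-2.184, -0.526, -2.477]
ft_force: [0.1, 0.1, -2.2]
opening: 0.128
grip_force: 30.0
```

```bash
python3 - <<'E'
from h import *
p,R,s=info();g=np.load('g.npz');R2=RS@g['Rel'].T;P2=rack-R2@g['off'];d=P2-p
print('n,s,b',(d@n).round(1),(d@s_).round(1),(d@b).round(1))
c=cam('top');Wd=world(c);l=(Wd-rack)@RS
m=(c['depth']>0)&(abs(l[...,2]-18)<10)&(l[...,0]>-36)&(l[...,0]<60)&(abs(l[...,1])<50)&(c['image'].max(2)>50)&(np.ptp(c['image'].astype(int),axis=2)<40)
h=l[m];print(len(h),'x',np.percentile(h[:,0],[1,99]).round(1),'y',np.percentile(h[:,1],[1,99]).round(1),'z',np.percentile(h[:,2],[5,50,95]).round(1))
E
```

```text
t 25.85 q [0.618, 0.782, 1.644, -1.014, 1.358, -1.315] p [574.5 185.1 125.7] fkerr [ 0.2 -0.   0.2] F [ 0.1  0.1 -2.2] open 0.12757250354397745 grip 30.00045508146286
n,s,b 2.5 2.5 -1.3
1776 x [-35.2  33.4] y [-41.7  38.3] z [10.9 17.5 19. ]
```

{"method": "step_arm", "body": {
  "plan": [
    {"x": -0.03, "y": 0.02, "z": 0.03, "rx": 0, "ry": 0, "rz": 0},
    {"x": -0.03, "y": 0.02, "z": 0.03, "rx": 0, "ry": 0, "rz": 0},
    {"x": 0, "y": 0.02, "z": 0, "rx": 0, "ry": 0, "rz": 0},
    {"x": 0, "y": 0, "z": 0, "rx": 0, "ry": 0, "rz": 0},
    {"x": 0, "y": 0, "z": 0, "rx": 0, "ry": 0, "rz": 0},
    {"x": 0, "y": 0, "z": 0, "rx": 0, "ry": 0, "rz": 0},
    {"x": 0, "y": 0, "z": 0, "rx": 0, "ry": 0, "rz": 0},
    {"x": 0, "y": 0, "z": 0, "rx": 0, "ry": 0, "rz": 0},
    {"x": 0, "y": 0, "z": 0, "rx": 0, "ry": 0, "rz": 0},
    {"x": 0, "y": 0, "z": 0, "rx": 0, "ry": 0, "rz": 0}
  ]
}}

```text
t: 26.73
eef_pos: [574.9, 185.0, 123.1]
tcp_rot: [-2.184, -0.526, -2.477]
ft_force: [0.8, 0.0, -1.5]
opening: 0.129
grip_force: 30.0
```

{"method": "step_arm", "body": {
  "plan": [
    {"x": 0, "y": 0, "z": 0, "rx": 0, "ry": 0, "rz": 0},
    {"x": 0, "y": 0, "z": 0, "rx": 0, "ry": 0, "rz": 0},
    {"x": 0, "y": 0, "z": 0, "rx": 0, "ry": 0, "rz": 0},
    {"x": 0, "y": 0, "z": 0, "rx": 0, "ry": 0, "rz": 0},
    {"x": 0, "y": 0, "z": 0, "rx": 0, "ry": 0, "rz": 0},
    {"x": 0, "y": 0, "z": 0, "rx": 0, "ry": 0, "rz": 0},
    {"x": 0, "y": 0, "z": -0.3, "rx": 0, "ry": 0, "rz": 0},
    {"x": 0, "y": 0, "z": -0.6, "rx": 0, "ry": 0, "rz": 0},
    {"x": 0, "y": 0, "z": -0.8, "rx": 0, "ry": 0, "rz": 0},
    {"x": 0, "y": 0, "z": -0.8, "rx": 0, "ry": 0, "rz": 0}
  ],
  "jaw": 0.15
}}

```text
t: 27.57
eef_pos: [557.1, 237.8, 155.2]
tcp_rot: [-2.185, -0.526, -2.477]
ft_force: [-0.4, -0.3, -0.5]
opening: 0.428
grip_force: 0.0
```

{"method": "step_arm", "body": {
  "plan": [
    {"x": 0, "y": 0, "z": -0.8, "rx": 0, "ry": 0, "rz": 0},
    {"x": 0, "y": 0, "z": -0.8, "rx": 0, "ry": 0, "rz": 0},
    {"x": 0, "y": 0, "z": -0.8, "rx": 0, "ry": 0, "rz": 0},
    {"x": 0, "y": 0, "z": -0.4, "rx": 0, "ry": 0, "rz": 0},
    {"x": 0, "y": 0, "z": 0, "rx": 0, "ry": 0, "rz": 0},
    {"x": 0, "y": 0, "z": 0, "rx": 0, "ry": 0, "rz": 0},
    {"x": 0, "y": 0, "z": 0, "rx": 0, "ry": 0, "rz": 0},
    {"x": 0, "y": 0, "z": 0, "rx": 0, "ry": 0, "rz": 0},
    {"x": 0, "y": 0, "z": 0, "rx": 0, "ry": 0, "rz": 0},
    {"x": 0, "y": 0, "z": 0, "rx": 0, "ry": 0, "rz": 0}
  ]
}}

```text
t: 28.4
eef_pos: [538.5, 293.3, 188.9]
tcp_rot: [-2.184, -0.527, -2.478]
ft_force: [0.4, 0.3, 0.4]
opening: 0.428
grip_force: 0.0
```

```bash
python3 - <<'E'
from h import *
p,R,s=info()
c=cam('top');Wd=world(c);l=(Wd-rack)@RS
m=(c['depth']>0)&(abs(l[...,2]-16)<6)&(l[...,0]>-36)&(l[...,0]<60)&(abs(l[...,1])<50)&(np.ptp(c['image'].astype(int),axis=2)<40)
h=l[m];print(len(h),'x',np.percentile(h[:,0],[1,99]).round(1),'y',np.percentile(h[:,1],[1,99]).round(1),'z',np.percentile(h[:,2],[5,50,95]).round(1))
cv2.imwrite('pics/top7.png',cv2.resize(c['image'][190:350,20:580,::-1],(800,229)))
E
```

```text
t 28.4 q [0.775, 0.759, 1.468, -0.895, 1.567, -1.411] p [538.5 293.3 188.9] fkerr [ 0.1 -0.1  0.1] F [0.4 0.3 0.4] open 0.4277966565765844 grip 0.0
1777 x [-35.2  37.5] y [-41.6  38.1] z [12.3 14.8 16.2]
```

View pics/top7.png

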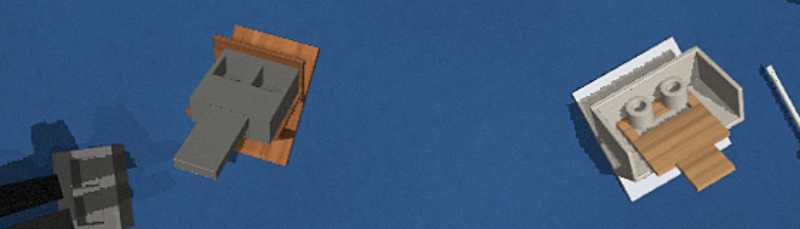

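The empty rack is seated on the stand (245,95), within 2 mm of its start. The cover (675,140) and both bushings (638,110) and (673,93) are in the tray, and the gripper is clear.

```bash
python3 -c "
from h import *
print(job_done())"
```

```text
the job is handed in; nothing more can be done
None
```

The job is handed in: in the last picture the cover lay turned over in the tray with both bushings, and the empty rack was back on the stand about 2 mm from its start, at 28.4 s of the 54 s; no verdict was returned.

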